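# Tighten a grain jar's port cap with the clutch driver

## Task

The grain jar with the red port cap has come out of the steriliser with its cap backed off: take the blue clutch driver from its stand, seat its hex socket fully over the red cap while pressing only lightly, and turn clockwise until the cap is home and the clutch clicks, one to three clicks and no more. Then stand the driver back in its stand, and leave everything else where it is.

Things in the scene. Friction and masses are not known exactly. Their poses are not given: they have to be found in the camera images.
- driver: Clutch driver, about 0.29 kg, upright in its stand at the start, any yaw. Origin: centre of the underside of its black flange (54 mm wide, 6 mm thick); z up along the driver. Above it a blue hexagonal handle, 32 mm across flats, 6 to 72 mm above the origin, with a yellow button up to 78 mm; the flats' normals lie at 0, 60, 120... degrees from its x axis. Below the flange hangs the socket
- socket_mouth (a point): Centre of the lower rim of the driver's steel hex socket, 45 mm below the driver's origin. The socket is 40 mm over its outer corners, its mouth 25.5 mm across flats and 13 mm deep. It floats on a spring: pushed in (up) against 3 N at first, 0.5 N more per mm, 7 mm at most (6.5 N), then solid. Where its flats stand to the cap's is not given: press lightly and turn until it drops over the cap
- sleeve (a joint): How far the floating socket is pushed up into the driver (m): 0 = spring fully out, 0.007 = spring solid, which must not happen: the cap's gasket is to feel the spring only
- clutch (a joint): How far the handle has slipped clockwise past the socket (rad); 0 at the start. 12 notches: the clutch holds up to about 0.2 N m, then slips and clicks into the next notch, 0.52 rad on. During each click the torque falls away to nothing within 0.3 rad, and in the next notch it climbs again. A click counts as passed at 0.42, 0.95, 1.47 rad. It slips the other way just the same
- jar_red: Grain jar with the red port cap, fixed in a grey clamping foot 116 mm wide (130 mm with its screw); glass 86 mm wide; lid top 131 mm above the origin, with a black gasket up to 133 mm. Origin: centre of the foot's underside. It may stand in any of the three jar places
- cap_top (a point): Centre of the red cap's top, 149 mm above the bench; does not turn with the cap. The cap is a hexagon 24 mm across flats, 16 mm high; its topmost 3 mm are a cone (24 to 19 mm wide) that centres the socket. A socket not lined up (within about 7 degrees) rests on the hexagon's corners, its mouth 3 mm below this point; fully seated its mouth is 13 mm below it. If the flats bind, ease back a little
- cap (a joint): Angle of the red cap (rad): grows as it is turned clockwise seen from above (tightened); 2.0 = fully home, where it stops dead. Starts 0.3 to 0.9 short of home. Turns against a steady 0.09 N m of friction and stays where it is left; turned the other way it comes loose
- stand: Driver stand: an aluminium tube, 64 mm outside, 46 mm bore, 56 mm high, on a dark disc 92 mm wide; fixed. Origin: centre of its underside
- stand_seat (a point): Centre of the stand's upper rim, 56 mm above the bench: the driver's flange rests here, its socket hanging free in the bore
- jar_white: Grain jar with a white port cap, already tight; fixed; otherwise as the red one. Leave alone
- jar_blue: Grain jar with a blue port cap, already tight; fixed; otherwise as the red one. Leave alone
- sprayer: Loose white spray bottle with a yellow head, 84 mm wide, 224 mm high; origin under its centre. Leave alone
- syringe: Loose capped plastic syringe lying flat, 175 mm long, 18 mm high. Leave alone
- dishes: Loose stack of three petri dishes, 92 mm wide, 48 mm high; origin under its centre. Leave alone
- grain_jar: Loose grain jar topped with foil, 88 mm wide, 162 mm high; origin under its centre. Leave alone
- grain_jar2: Another loose grain jar topped with foil, the same size. Leave alone
- notebook: Loose black notebook lying flat, 150 x 210 x 14 mm. Leave alone
- marker: Loose marker pen lying flat, 130 mm long, 18 mm high. Leave alone
Things that resemble listed ones, but are neither listed nor needed, are in the scene too. What is shaped like the stand but orange is not meant.

How it is judged:
By the outcome, as a careful person would: the job done as asked, in the order asked, and still so for the second after the job is handed in, with the robot touching nothing.
It also fails if it takes over 70 s, if anything falls off the work surface, if the arm or the gripper's body presses on something with over 40 N, if the wrist force passes 120 N, or if a joint passes its speed limit or range.

## Robot

A 6-joint arm with a two-finger parallel gripper is mounted at the origin on the work surface. World frame = base frame: x ahead of the robot, y to its left, z up, the work surface at z = 0. Lengths are in m, angles in rad, forces in N, time in s.
With the tool pointing down it reaches from about 0.35 to 0.975 m from the base axis. Payload 4.9 kg.
Tool frame: the origin (TCP) lies at the very end of the fingers, on their centre line; the grasp point (between the pads) lies 19 mm behind it (manip.hold_point_z is the distance from the TCP to the grasp point, in m); z points along the fingers, y is the direction in which the jaws open and shut (so a half turn about z gives the same grasp; the last joint's range is limited). The gripper opens to 85 mm and grips with 20 to 120 N. Pads are 22 mm wide; open, the fingers measure 114 mm over their backs; the gripper's body (76 mm by 85 mm) begins 54 mm behind the grasp point. The pads swing forward as they close: fully open they stand 13 mm farther back than shut.
Start: joints at [1.05, 0.053, 1.613, -0, 1.476, -0.119], TCP at [0.244, 0.575, 0.231] pointing down, gripper open.
Joint ranges: [-3.01, 3.01], [-1.01, 2.22], [0.06, 2.58], [-1.02, 4.17], [0.09, 2.62], [-3.14, 3.14]. Speed limits (rad/s): [2.57, 2.57, 3.14, 3.14, 3.14, 3.14].

## Interface

Orientations are given as a unit quaternion [w, x, y, z].
In Python, from plant import manip gives the robot as it stands. The module is installed in compiled form; this text tells all that it offers.
- The arm moves only by the shell command python3 -m creep 'ROWS'. ROWS is JSON, a list of rows, each a list of 7 numbers: the turn, a rotation vector about the tool's x, y, z in degrees, then the shift along the tool's x, y, z in m, then the opening, from 0 (shut) to 1 (fully open). In form: [[ax, ay, az, tx, ty, tz, jaw], ...]. A call has 1 to 20 rows; each row shifts and turns the commanded pose from where the row before left it, along the tool's axes as they then stand; what a row does not reach is not made up. A row lasts 1/12 s, in which the tool goes at most 41.7 mm and 7.16 degrees, less where a joint would pass 70% of its speed; a pose out of reach is approached as far as the arm can. A call is refused whole if a number of a shift passes 0.0417 or a number of a turn 7.16, either way. A call with a gripper value outside its range is refused whole. The fingers move at their own pace and stop on an object; the grip force is fixed at half the most. Time passes only in rows, so rows that do not move let the fingers close. It gives the time, the measured TCP pose, the force and the opening at its end, in the units of the state.
- manip.state(): the state, without advancing time (a new reading comes with each control period).
- manip.grab_frame(name): name is "side" or "top"; returns the picture (400x640x3 uint8, blue, green, red); there is no depth.
- manip.get_calibration(name): a dict with "fx", "fy", "cx", "cy" (pixels), "xyz" and "attitude" of the camera in the world. Camera axes: x right, y down, z forward; pixel columns grow to the right and rows downward; lengths in m; the calibration is good to about 2 mm. A picture is of the moment at which its call begins. get_calibration takes no time and is no camera call.
- manip.job_done(): hands the job in, once; it reports no verdict.
Trained networks look in the newest picture that a camera, given by its name, has taken for a name from the list of things; names that differ only in an ending like _2 or _b are one class to them, and where a whole thing is asked for, a point or a joint stands for the part that bears it (a point fixed in the world has none). Each returns a list of dicts, best first, with "confidence" (0 to 1); they miss things now and then, are a little off and sometimes report something else, mostly with a low value. They report only what shows in the picture. A call takes as long as a camera call. They do not tell look-alikes from the thing itself.
- manip.cut_out(target, camera): "pixels" (400x640 bool, what is visible of it) and "rect" ([left, top, right, bottom] in pixels, round what is visible of it).
The state is a dict: "time": time; "joint_pos": joint angles; "joint_vel": joint speeds; "joint_efforts": joint torques, N m; "tool_pos": TCP position; "tool_rot": TCP orientation; "contact_force": force on the tool from outside, world axes, zero at the start; "ft_torque": the same for the moment, N m; "gripper_width": opening from 0.0 (shut) to 1.0 (fully open).
Only numpy, scipy, OpenCV 4.12 (cv2) and the standard library are available. Lean on these libraries where they do the work, as an engineer would, in place of code of your own. Each camera call takes 0.05 s, during which the arm holds its last target.

## Working session

There is one attempt and no reset: what is moved stays moved. The work goes in short steps, Python scripts to look and compute and a shell command to move; the robot and the scene stay as the last step left them, time stands still between calls to the robot, and variables do not carry over. Pictures are saved under pics/ and viewed, and the job is handed in when it is done.

```bash
mkdir -p pics; cat > h.py <<'E'
import numpy as np, cv2
from plant import manip
from scipy.spatial.transform import Rotation as R
def cam(n):
    c=manip.get_calibration(n); q=c['attitude']; 
    return c, R.from_quat([q[1],q[2],q[3],q[0]]).as_matrix(), np.array(c['xyz'])
def proj(n,p):
    c,M,o=cam(n); v=M.T@(np.array(p)-o); return np.array([c['fx']*v[0]/v[2]+c['cx'],c['fy']*v[1]/v[2]+c['cy']])
def back(n,u,v,z):
    c,M,o=cam(n); d=M@np.array([(u-c['cx'])/c['fx'],(v-c['cy'])/c['fy'],1]); return o+d*(z-o[2])/d[2]
E
python3 - <<'E'
from h import *
for n in ['side','top']:
    cv2.imwrite(f'pics/{n}0.png',manip.grab_frame(n)); print(n,manip.get_calibration(n))
s=manip.state(); print({k:np.round(v,3) for k,v in s.items()})
for t in ['driver','jar_red','cap_top','stand']:
  for n in ['top','side']:
    for d in manip.cut_out(t,n): print(t,n,round(d['confidence'],2),d['rect'])
E
```

```text
side {'fx': 399.76273240564, 'fy': 399.76273240564, 'cx': 323.8478501444685, 'cy': 200.2974506632683, 'xyz': array([ 0.10026887, -0.6315719 ,  0.76361117]), 'attitude': array([-0.41160239,  0.85944259, -0.27101251,  0.13599312])}
top {'fx': 421.86086723942265, 'fy': 421.86086723942265, 'cx': 320.68692229493706, 'cy': 194.39743384626448, 'xyz': array([0.34574293, 0.03411965, 1.37004089]), 'attitude': array([-0.05307449,  0.71180526, -0.6978354 ,  0.05951576])}
{'time': np.float64(0.1), 'joint_pos': array([ 1.05 ,  0.053,  1.614, -0.   ,  1.476, -0.119]), 'joint_vel': array([-0.001, -0.002, -0.003,  0.   ,  0.   ,  0.002]), 'joint_efforts': array([ 0.0000e+00, -3.9491e+01, -3.7136e+01, -0.0000e+00,  4.0000e-03,
        0.0000e+00]), 'tool_pos': array([0.244, 0.575, 0.23 ]), 'tool_rot': array([-0.   ,  0.2  ,  0.98 , -0.001]), 'contact_force': array([-0.233, -0.731, -0.408]), 'ft_torque': array([-0.031,  0.024, -0.042]), 'gripper_width': np.float64(0.999)}
driver top 0.57 [383.4, 197.3, 402.0, 215.8]
driver side 0.94 [354.4, 252.4, 377.6, 291.5]
jar_red top 0.64 [229.7, 154.0, 266.3, 198.0]
jar_red side 0.64 [277.3, 142.4, 309.8, 197.3]
cap_top top 0.84 [226.0, 156.7, 265.8, 192.6]
cap_top side 0.72 [271.7, 142.8, 307.6, 197.0]
stand top 0.69 [362.6, 236.9, 389.0, 265.8]
stand top 0.65 [372.8, 194.1, 405.0, 224.4]
stand side 0.96 [345.1, 275.4, 383.2, 311.2]
stand side 0.72 [284.6, 284.1, 322.7, 329.1]
```

View pics/top0.png

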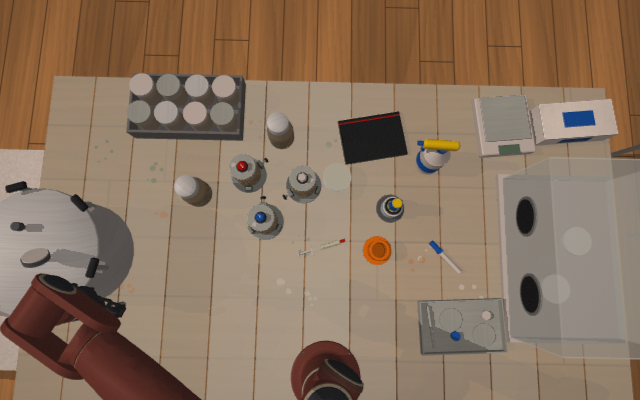

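View pics/side0.png

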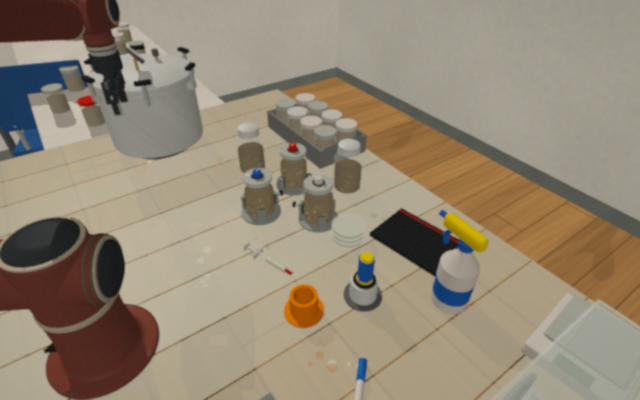

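The top view shows the driver's yellow button at about (397,203) in a grey stand, and the orange decoy stand at (377,250). The red cap is at (242,167), white at (302,178) and blue at (261,217). In the side view the driver is at (366,270) and the red cap at (293,148). Another red-lidded jar, at (87,101), is off the bench. I choose the grey stand with the blue driver and the bench jar with the red cap, and will check both in crops.

```bash
python3 - <<'E'
from h import *
t=cv2.imread('pics/top0.png'); s=cv2.imread('pics/side0.png')
a=cv2.resize(t[175:235,360:420],(390,390),interpolation=cv2.INTER_CUBIC)
b=cv2.resize(t[140:200,210:270],(390,390),interpolation=cv2.INTER_CUBIC)
cv2.imwrite('pics/c1.png',np.hstack([a,b]))
a=cv2.resize(s[245:315,330:400],(390,390),interpolation=cv2.INTER_CUBIC)
b=cv2.resize(s[130:200,260:330],(390,390),interpolation=cv2.INTER_CUBIC)
cv2.imwrite('pics/c2.png',np.hstack([a,b]))
def tri(uv):
    A=[];bb=[]
    for n,(u,v) in uv.items():
        c,M,o=cam(n); d=M@np.array([(u-c['cx'])/c['fx'],(v-c['cy'])/c['fy'],1]); d/=np.linalg.norm(d)
        P=np.eye(3)-np.outer(d,d); A.append(P); bb.append(P@o)
    return np.linalg.lstsq(np.vstack(A),np.hstack(bb),rcond=None)[0]
# colour centroids
def cen(im,box,f):
    x0,y0,x1,y1=box; h=cv2.cvtColor(im[y0:y1,x0:x1],cv2.COLOR_BGR2HSV).astype(int); m=f(h); ys,xs=np.nonzero(m); return xs.mean()+x0,ys.mean()+y0,len(xs)
red=lambda h:((h[...,0]<8)|(h[...,0]>172))&(h[...,1]>150)&(h[...,2]>60)
yel=lambda h:(h[...,0]>20)&(h[...,0]<35)&(h[...,1]>150)&(h[...,2]>100)
for nm,f,bt,bs,z in [('cap',red,(232,155,255,180),(280,140,305,158),.143),('but',yel,(385,195,410,215),(355,248,378,268),.132)]:
    ct=cen(t,bt,f); cs=cen(s,bs,f); print(nm,ct,cs,tri({'top':ct[:2],'side':cs[:2]}),back('top',*ct[:2],z),back('side',*cs[:2],z))
E
```

```text
cap (np.float64(241.23809523809524), np.float64(165.47619047619048), 63) (np.float64(292.28846153846155), np.float64(147.34615384615384), 52) [0.62614631 0.26328106 0.13927361] [0.62528915 0.26259094 0.143     ] [0.6230164  0.25793773 0.143     ]
but (np.float64(395.84705882352944), np.float64(203.3294117647059), 85) (np.float64(366.58490566037733), np.float64(257.22641509433964), 106) [ 0.52460443 -0.20031786  0.12974409] [ 0.52264579 -0.19885352  0.132     ] [ 0.52493932 -0.2025372   0.132     ]
```

View pics/c1.png

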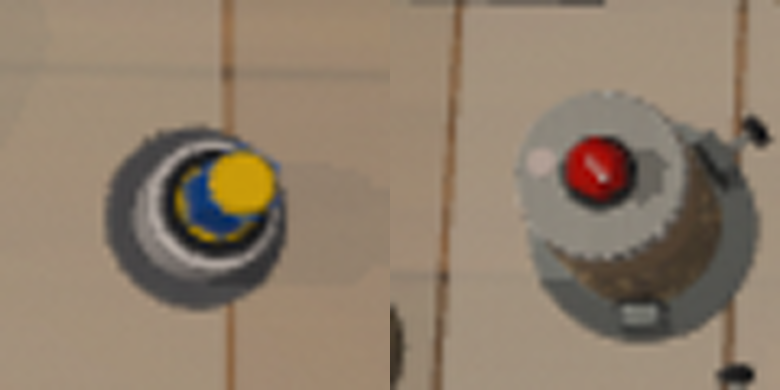

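View pics/c2.png

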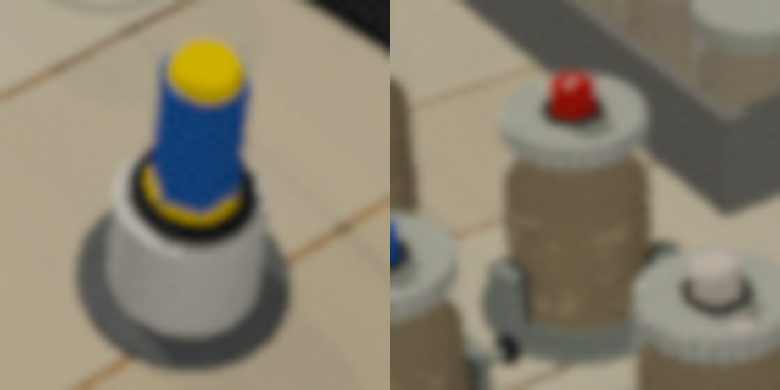

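```bash
python3 - <<'E'
from h import *
s=cv2.imread('pics/side0.png');t=cv2.imread('pics/top0.png')
a=cv2.resize(s[248:298,345:390],(540,600),interpolation=cv2.INTER_NEAREST)
cv2.imwrite('pics/c3.png',cv2.convertScaleAbs(a,alpha=1.6))
for r in range(262,284,2): print(r,' '.join(f'{v[0]:3d}' for v in s[r,354:380]))
for z in (.062,.128,.134): print(z,proj('side',[.524,-.2005,z]),proj('top',[.524,-.2005,z]))
m=manip.cut_out('driver','side')
h=cv2.cvtColor(t,cv2.COLOR_BGR2HSV)
print(t[195:218,383:405,0])
E
```

```text
262 135 135 136 133 127 122 128 129 113  89  65  38  17  14  14  35  57  78  96 111 120 130 136 136 138 136
264 138 138 137 133 125 120 117 117 116 116 115 111 111 109 107 106 110 111 113 115 125 133 136 137 138 136
266 138 138 137 133 125 119 116 117 116 117 117 117 116 116 114 113 111 112 111 117 127 135 137 138 137 137
268 139 138 137 130 123 119 117 116 117 117 117 117 117 116 114 112 114 112 113 118 130 136 137 138 138 137
270 138 136 130 125 120 118 117 117 118 116 117 116 116 116 115 111 112 112 113 120 129 134 135 136 138 137
272 139 117  91 102 116 118 117 116 118 117 116 117 117 115 113 113 112 113 113 121 131 135 135 135 135 135
274 103  60  60  97 116 117 116 117 116 117 117 116 117 114 113 113 111 112 106  97 116 134 137 135 134 135
276  57  25  40  85 109 116 116 116 116 117 116 118 116 114 113 113 111 108  97  70  64 100 131 140 137 135
278  47  26  17  57  97 113 116 116 117 117 117 116 116 115 112 113 111 106  88  56  36  80 131 146 141 137
280  48  29  17  30  73  98 110 114 114 116 116 115 116 113 110 104  93  76  53  30  24  55 105 137 143 139
282  80  41  32  25 
[... 1713 characters left out ...]
1  90  84  59  29  22  26  50
  105  78  57 102]
 [123 150 158 115  56  32  31  23  10  10  68  60  12  10  25  22  38  88
   93  62  65 103]
 [120 116 152 159 101  52  31  30  33  27  27  30  32  29  31  41  87 110
   70  54  67 104]
 [117 117 115 151 159 115  65  52  39  31  31  34  37  43  50  92 110  82
   57  54  90 107]
 [106 115 114 111 140 156 132 128  90  67  62  70  85  96 112 132  81  55
   55  57 103 108]
 [ 85 105 108 108 108 120 147 155 155 155 155 153 153 142 106  64  54  53
   56  80 106 109]
 [ 71  73  91 100 102 100  98  91 103 115 113 111  84  68  57  53  54  52
   68 103 109 109]
 [ 71  71  72  76  85  89  89  89  84  82  72  67  58  55  54  53  53  58
   86 106 110 109]]
```

View pics/c3.png

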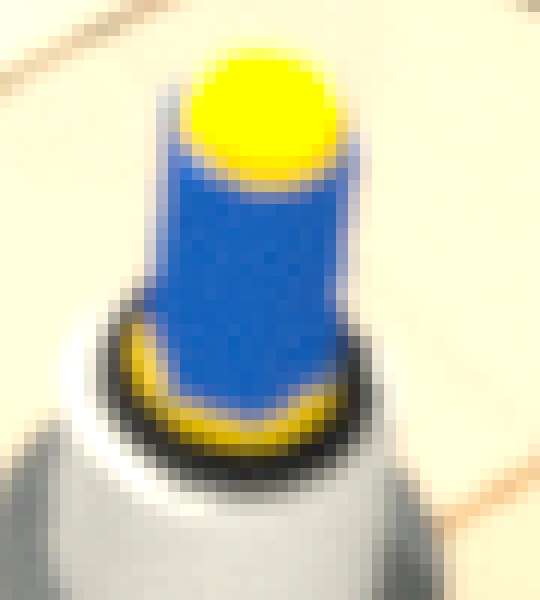

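```bash
cat > fit.py <<'E'
from h import *
def hexp(x,y,yaw,z,r): 
    a=np.deg2rad(yaw+30+60*np.arange(6)); return [[x+r*np.cos(k),y+r*np.sin(k),z] for k in a]
def circ(x,y,z,r):
    a=np.linspace(0,6.28,24); return [[x+r*np.cos(k),y+r*np.sin(k),z] for k in a]
S=12
def hull(n,pts,x0,y0,sh,off):
    p=np.array([proj(n,q) for q in pts])+off
    p=((p-[x0,y0]+.5)*S); h=cv2.convexHull(p.astype(np.float32)).astype(np.int32)
    m=np.zeros((sh[0]*S,sh[1]*S),np.uint8); cv2.fillConvexPoly(m,h,1); return m
def run(n,im,box,P=(.524,-.2005),z0=.056,br=.0125):
    x0,y0,x1,y1=box; c=im[y0:y1,x0:x1].astype(float)
    blue=np.clip((c[...,0]-c[...,2])/90,0,1)
    res=[]
    from scipy.optimize import minimize
    for yaw in range(0,60,5):
        def cost(o,ret=False):
            h=hull(n,hexp(*P,yaw,z0+.006,.032/np.sqrt(3))+hexp(*P,yaw,z0+.072,.032/np.sqrt(3)),x0,y0,c.shape,o[:2])
            b=hull(n,circ(*P,z0+.072,br)+circ(*P,z0+.078,br),x0,y0,c.shape,o[:2])
            m=(h&(1-b)).astype(np.float32); m=cv2.resize(m,(c.shape[1],c.shape[0]),interpolation=cv2.INTER_AREA)
            m=cv2.GaussianBlur(m,(0,0),.5)
            return ((m-blue)**2).sum()
        r=minimize(cost,[0,0],method='Nelder-Mead',options=dict(initial_simplex=[[0,0],[1.,0],[0,1.]],maxiter=60))
        res.append((round(r.fun,2),yaw,np.round(r.x,2)))
    for q in sorted(res,key=lambda q:q[0])[:6]: print(n,q)
    return res
if __name__=='__main__':
    t=cv2.imread('pics/top0.png'); s=cv2.imread('pics/side0.png')
    for br in (.011,.0135):
        a=run('top',t,(380,192,408,222),br=br); b=run('side',s,(350,245,385,292),br=br)
        for p,q in zip(a,b): print(p[1],round(p[0]+q[0],2))
E
python3 fit.py
```

```text
Traceback (most recent call last):
  File "fit.py", line 30, in <module>
    a=run('top',t,(380,192,408,222),br=br); b=run('side',s,(350,245,385,292),br=br)
  File "fit.py", line 23, in run
    r=minimize(cost,[0,0],method='Nelder-Mead',options=dict(initial_simplex=[[0,0],[1.,0],[0,1.]],maxiter=60))
  File "fit.py", line 18, in cost
    h=hull(n,hexp(*P,yaw,z0+.006,.032/np.sqrt(3))+hexp(*P,yaw,z0+.072,.032/np.sqrt(3)),x0,y0,c.shape,o[:2])
  File "fit.py", line 8, in hull
    p=np.array([proj(n,q) for q in pts])+off
                ~~~~^^^^^
  File "h.py", line 8, in proj
    c,M,o=cam(n); v=M.T@(np.array(p)-o); return np.array([c['fx']*v[0]/v[2]+c['cx'],c['fy']*v[1]/v[2]+c['cy']])
          ~~~^^^
  File "h.py", line 5, in cam
    c=manip.get_calibration(n); q=c['attitude'];
ValueError: time passes only in moves, steps and waits
```

```bash
python3 - <<'E'
import pickle
from plant import manip
pickle.dump({n:manip.get_calibration(n) for n in('side','top')},open('cal.pkl','wb'))
print(manip.state()['time'])
E
sed -i 's/^def cam(n):/import pickle\nCAL=pickle.load(open("cal.pkl","rb"))\ndef cam(n):/; s/c=manip.get_calibration(n); q/c=CAL[n]; q/' h.py; python3 fit.py
```

```text
0.55
top (np.float64(43.23), 35, array([ 0.46, -0.35]))
top (np.float64(43.44), 40, array([ 0.38, -0.51]))
top (np.float64(44.02), 30, array([ 0.62, -0.27]))
top (np.float64(45.13), 45, array([ 0.1 , -0.45]))
top (np.float64(45.72), 25, array([ 0.9 , -0.36]))
top (np.float64(46.51), 50, array([ 0.14, -0.58]))
side (np.float64(78.29), 15, array([1.06, 0.34]))
side (np.float64(79.9), 20, array([0.98, 0.28]))
side (np.float64(80.65), 10, array([ 1.28, -0.16]))
side (np.float64(84.67), 25, array([1.  , 0.26]))
side (np.float64(85.36), 5, array([1.15, 0.93]))
side (np.float64(90.72), 0, array([1.15, 0.11]))
0 139.09
5 133.88
10 128.99
15 126.23
20 126.89
25 130.39
30 134.81
35 138.01
40 141.16
45 144.73
50 143.45
55 142.56
top (np.float64(22.26), 35, array([ 0.77, -0.43]))
top (np.float64(22.68), 40, array([ 0.62, -0.5 ]))
top (np.float64(22.83), 30, array([ 0.76, -0.35]))
top (np.float64(23.72), 45, array([ 0.35, -0.4 ]))
top (np.float64(24.48), 25, array([ 0.69, -0.45]))
top (np.float64(25.17), 50, array([ 0.28, -0.49]))
side (np.float64(54.18), 15, array([ 1.03, -0.36]))
side (np.float64(55.42), 20, array([ 1.06, -0.53]))
side (np.float64(56.28), 10, array([1.2, 0.1]))
side (np.float64(59.89), 25, array([ 1.  , -0.66]))
side (np.float64(62.52), 5, array([ 1.33, -0.07]))
side (np.float64(65.52), 30, array([ 0.92, -0.53]))
0 93.64
5 90.09
10 84.12
15 81.08
20 81.48
25 84.37
30 88.35
35 91.93
40 95.4
45 98.0
50 97.97
55 97.23
```

```bash
python3 - <<'E'
from fit import *
t=cv2.imread('pics/top0.png'); s=cv2.imread('pics/side0.png')
print(s[272,350:385].tolist()); print(t[205,384:400].tolist())
import fit
def scale(n):pass
src=open('fit.py').read().replace("blue=np.clip((c[...,0]-c[...,2])/90,0,1)","blue=np.clip((c[...,0]-c[...,2])/NORM,0,1)")
import types
for br in (.0135,.0155):
    g={'__name__':'x'}; exec(src,g); 
    g['NORM']=80 ; a=g['run']('top',t,(380,192,408,222),br=br); g['NORM']=90; b=g['run']('side',s,(350,245,385,292),br=br)
    for p,q in zip(a,b): print(p[1],p[0],q[0],round(p[0]+q[0],2))
E
```

```text
[[139, 163, 175], [138, 163, 174], [139, 163, 174], [142, 164, 174], [139, 157, 165], [117, 132, 139], [91, 93, 96], [102, 66, 52], [116, 63, 25], [118, 62, 16], [117, 61, 13], [116, 61, 14], [118, 63, 20], [117, 62, 17], [116, 61, 14], [117, 62, 18], [117, 61, 17], [115, 61, 17], [113, 59, 15], [113, 60, 18], [112, 59, 18], [113, 61, 21], [113, 75, 57], [121, 115, 116], [131, 146, 156], [135, 157, 169], [135, 158, 171], [135, 158, 170], [135, 159, 171], [135, 160, 173], [136, 161, 174], [138, 162, 176], [137, 162, 176], [137, 162, 175], [137, 163, 176]]
[[107, 111, 118], [50, 50, 53], [30, 30, 29], [10, 109, 139], [81, 93, 94], [109, 65, 39], [113, 59, 20], [113, 58, 19], [92, 101, 98], [28, 142, 177], [10, 152, 195], [10, 155, 200], [10, 156, 201], [10, 156, 201], [10, 156, 201], [10, 156, 201]]
top (np.float64(21.23), 35, array([ 0.77, -0.43]))
top (np.float64(21.7), 40, array([ 0.62, -0.5 ]))
top (np.float64(21.83), 30, array([ 0.93, -0.44]))
top (np.float64(22.96), 45, array([ 0.27, -0.46]))
top (np.float64(23.32), 25, array([ 0.69, -0.45]))
top (np.float64(24.1), 50, array([ 0.
[... 718 characters left out ...]
p.float64(10.72), 25, array([ 0.9 , -0.67]))
top (np.float64(10.85), 45, array([ 0.87, -0.81]))
top (np.float64(11.77), 50, array([ 0.89, -0.84]))
side (np.float64(36.7), 15, array([ 1.21, -0.7 ]))
side (np.float64(37.95), 20, array([ 1.14, -1.13]))
side (np.float64(38.84), 10, array([ 1.28, -0.41]))
side (np.float64(42.34), 25, array([ 0.99, -0.46]))
side (np.float64(43.77), 5, array([ 1.32, -0.71]))
side (np.float64(48.42), 30, array([ 0.94, -0.77]))
0 13.59 48.92 62.51
5 14.08 43.77 57.85
10 13.89 38.84 52.73
15 13.15 36.7 49.85
20 12.13 37.95 50.08
25 10.72 42.34 53.06
30 9.58 48.42 58.0
35 9.06 52.22 61.28
40 9.54 55.29 64.83
45 10.85 56.78 67.63
50 11.77 55.45 67.22
55 12.84 53.4 66.24
```

```bash
cat >> h.py <<'E'
def st():
    s=manip.state(); q=s['tool_rot']; M=R.from_quat([q[1],q[2],q[3],q[0]]).as_matrix()
    return s,np.array(s['tool_pos']),M
def to(target,yaz=None):
    s,p,M=st(); d=M.T@(np.array(target)-p); az=np.degrees(np.arctan2(M[1,1],M[0,1]))
    print('t',round(float(s['time']),2),'tcp',np.round(p,4),'yaz',round(az,2),'zax',np.round(M[:,2],4),'q6',round(float(np.degrees(s['joint_pos'][5])),1),'F',np.round(s['contact_force'],2),'T',np.round(s['ft_torque'],3),'w',round(float(s['gripper_width']),4))
    print('shift tool (mm)',np.round(d*1000,2), 'turn z', None if yaz is None else round(az-yaz,2))
E
python3 -c "
from h import *
to([.525,-.202,.231],92)"
```

```text
t 0.55 tcp [0.2444 0.5752 0.2313] yaz 66.98 zax [-0.  0. -1.] q6 -6.8 F [ 0.08 -0.11  0.44] T [0.016 0.004 0.004] w 0.9999
shift tool (mm) [-5.6219e+02 -6.0559e+02  2.8000e-01] turn z -25.02
```

```bash
python3 -m creep '[[0,0,0,-0.015,-0.016,0,1],[0,0,0,-0.0275,-0.0295,0,1],[0,0,0,-0.0275,-0.0295,0,1],[0,0,0,-0.0275,-0.0295,0,1],[0,0,0,-0.0275,-0.0295,0,1],[0,0,0,-0.0275,-0.0295,0,1],[0,0,0,-0.0275,-0.0295,0,1],[0,0,0,-0.0275,-0.0295,0,1],[0,0,0,-0.0275,-0.0295,0,1],[0,0,0,-0.0275,-0.0295,0,1],[0,0,0,-0.0275,-0.0295,0,1]]'
python3 -m creep '[[0,0,0,-0.0275,-0.0295,0,1],[0,0,0,-0.0275,-0.0295,0,1],[0,0,0,-0.0275,-0.0295,0,1],[0,0,0,-0.0275,-0.0295,0,1],[0,0,0,-0.0275,-0.0295,0,1],[0,0,0,-0.0275,-0.0295,0,1],[0,0,0,-0.0275,-0.0295,0,1],[0,0,0,-0.0275,-0.0295,0,1],[0,0,0,-0.0275,-0.0295,0,1],[0,0,0,-0.02,-0.029,0,1],[0,0,-6,0,0,0,1],[0,0,-7,0,0,0,1],[0,0,-7,0,0,0,1],[0,0,-5,0,0,0,1],[0,0,0,0,0,0,1],[0,0,0,0,0,0,1]]'
python3 -c "
from h import *
to([.525,-.202,.231],92)
for n in('top','side'): cv2.imwrite(f'pics/{n}1.png',manip.grab_frame(n))
a=cv2.imread('pics/top1.png')[120:280,300:500];b=cv2.imread('pics/side1.png')[150:310,290:490]
cv2.imwrite('pics/p1.png',np.hstack([cv2.resize(a,(400,320)),cv2.resize(b,(400,320))]))"
```

```text
time: 1.47
tool_pos: [0.3899, 0.1738, 0.2317]
tool_rot: [0.001, 0.199, 0.98, 0.0]
contact_force: [0.6, 0.7, 0.8]
gripper_width: 1.001
time: 2.8
tool_pos: [0.5207, -0.2001, 0.2314]
tool_rot: [0.0, -0.016, 1.0, -0.0]
contact_force: [-0.5, 0.4, 0.3]
gripper_width: 1.001
t 2.8 tcp [ 0.5207 -0.2001  0.2314] yaz 91.84 zax [ 1.e-04 -1.e-04 -1.e+00] q6 -120.5 F [-0.53  0.35  0.34] T [0.008 0.006 0.023] w 1.0013
shift tool (mm) [-4.21 -2.02  0.37] turn z -0.16
```

View pics/p1.png

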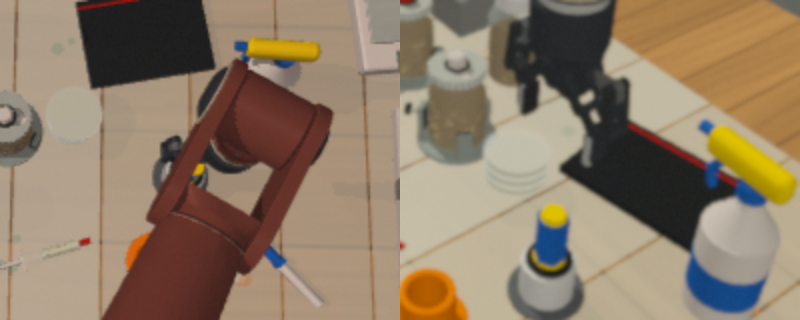

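```bash
python3 -c "
from h import *
for z in(.2314,.2444):
  for y in(.0425,-.0425): print(z,y,proj('side',[.5207,-.2001+y,z]))
print('sprayer base',back('side',454,298,.0),back('top',430,160,0.1))
d=manip.cut_out('sprayer','side')
for q in d[:2]: print(q['confidence'],q['rect'])
b=cv2.imread('pics/side1.png')[150:300,340:460]
cv2.imwrite('pics/p2.png',cv2.resize(b,(640,800))[:600])
"
```

```text
0.2314 0.0425 [354.67467606 211.55925544]
0.2314 -0.0425 [382.30052338 235.01754002]
0.2444 0.0425 [355.04884189 206.69919942]
0.2444 -0.0425 [382.99503526 230.06377288]
sprayer base [ 0.69870154 -0.33052199  0.        ] [ 0.66496224 -0.31215513  0.1       ]
0.56 [429.3, 209.6, 488.0, 311.7]
```

View pics/p2.png

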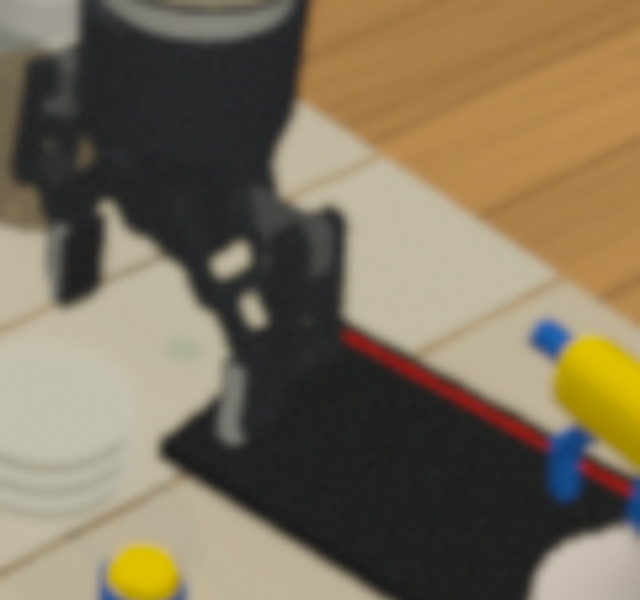

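```bash
python3 -m creep '[[0,0,0,-0.0042,-0.002,0,1],[0,0,0,0,0,0.01,1],[0,0,0,0,0,0.02,1],[0,0,0,0,0,0.02,1],[0,0,0,0,0,0.02,1],[0,0,0,0,0,0.02,1],[0,0,0,0,0,0.02,1],[0,0,0,0,0,0.02,1],[0,0,0,0,0,0.013,1],[0,0,0,0,0,0.007,1],[0,0,0,0,0,0,1],[0,0,0,0,0,0,1]]'
python3 -c "
from h import *
to([.525,-.202,.081],92)
cv2.imwrite('pics/side2.png',manip.grab_frame('side'))
b=cv2.imread('pics/side2.png')[190:320,300:440]
cv2.imwrite('pics/p3.png',cv2.resize(b,(646,600)))"
```

```text
time: 3.95
tool_pos: [0.5252, -0.2021, 0.0815]
tool_rot: [0.0, -0.017, 1.0, -0.0]
contact_force: [-0.7, 0.4, 0.5]
gripper_width: 1.002
t 3.95 tcp [ 0.5252 -0.2021  0.0815] yaz 91.97 zax [ 2.e-04 -1.e-04 -1.e+00] q6 -120.6 F [-0.71  0.42  0.49] T [-0.042 -0.064 -0.017] w 1.0018
shift tool (mm) [0.2  0.08 0.51] turn z -0.03
```

View pics/p3.png

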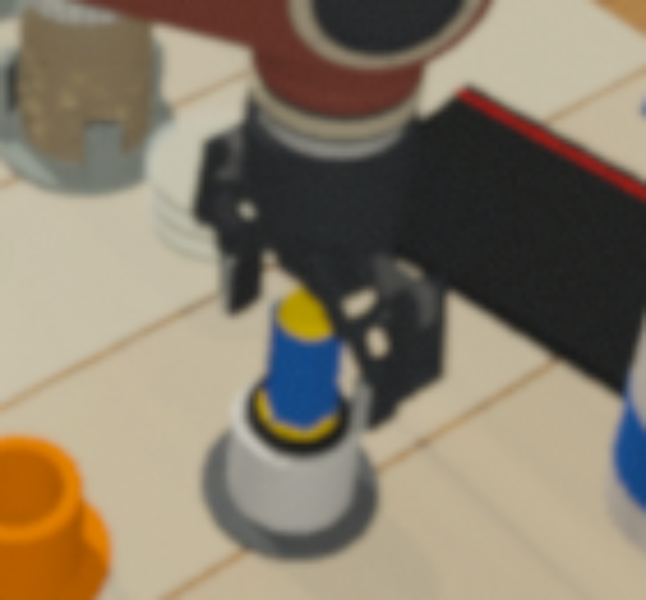

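```bash
python3 -m creep '[[0,0,0,0,0,0,0.5],[0,0,0,0,0,0,0.5],[0,0,0,0,0,0,0.5],[0,0,0,0,0,0,0.5],[0,0,0,0,0,0,0.5],[0,0,0,0,0,0,0.5]]'
python3 -m creep '[[0,0,0,0,0,0,0.42],[0,0,0,0,0,0,0.4],[0,0,0,0,0,0,0.38],[0,0,0,0,0,0,0],[0,0,0,0,0,0,0],[0,0,0,0,0,0,0],[0,0,0,0,0,0,0]]'
python3 -c "
from h import *
to([.525,-.202,.081],92)
cv2.imwrite('pics/side3.png',manip.grab_frame('side'))
b=cv2.imread('pics/side3.png')[190:320,300:440]
cv2.imwrite('pics/p4.png',cv2.resize(b,(646,600)))"
```

```text
time: 4.5
tool_pos: [0.5251, -0.202, 0.0815]
tool_rot: [0.0, -0.017, 1.0, -0.0]
contact_force: [-0.2, 0.5, -0.6]
gripper_width: 0.497
time: 5.08
tool_pos: [0.5251, -0.2019, 0.0815]
tool_rot: [0.0, -0.017, 1.0, 0.0]
contact_force: [-0.2, 0.9, 1.8]
gripper_width: 0.367
t 5.08 tcp [ 0.5251 -0.2019  0.0815] yaz 91.98 zax [ 2.e-04  1.e-04 -1.e+00] q6 -120.6 F [-0.16  0.91  1.77] T [ 0.095  0.021 -0.045] w 0.3667
shift tool (mm) [ 0.1  -0.09  0.48] turn z -0.02
```

View pics/p4.png

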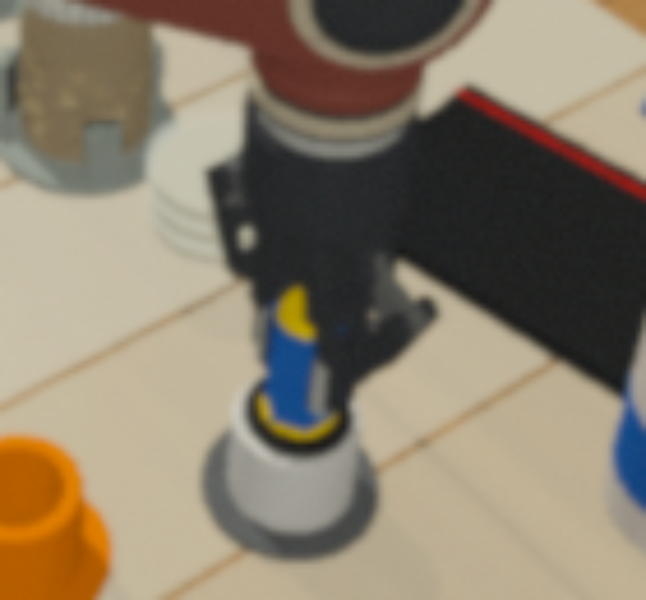

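```bash
python3 -m creep '[[0,0,0,0,0,-0.005,0],[0,0,0,0,0,-0.01,0],[0,0,0,0,0,-0.015,0],[0,0,0,0,0,-0.02,0],[0,0,0,0,0,-0.02,0],[0,0,0,0,0,-0.02,0],[0,0,0,0,0,-0.02,0],[0,0,0,0,0,-0.02,0],[0,0,0,0,0,-0.02,0],[0,0,0,0,0,-0.02,0],[0,0,0,0,0,-0.01,0],[0,0,0,0,0,0,0]]'
python3 -c "
from h import *
to([.625,.261,.2615],92)"
```

```text
time: 6.13
tool_pos: [0.5261, -0.2027, 0.2649]
tool_rot: [0.002, -0.017, 1.0, -0.001]
contact_force: [0.1, 0.4, -1.5]
gripper_width: 0.367
t 6.13 tcp [ 0.5261 -0.2027  0.2649] yaz 91.97 zax [ 0.005  -0.0029 -1.    ] q6 -120.6 F [ 0.06  0.41 -1.47] T [-0.056 -0.074  0.048] w 0.3674
shift tool (mm) [-114.79  459.98    2.55] turn z -0.03
```

```bash
python3 -m creep '[[0,0,0,-0.003,0.012,0,0],[0,0,0,-0.007,0.028,0,0],[0,0,0,-0.007,0.028,0,0],[0,0,0,-0.007,0.028,0,0],[0,0,0,-0.007,0.028,0,0],[0,0,0,-0.007,0.028,0,0],[0,0,0,-0.007,0.028,0,0],[0,0,0,-0.007,0.028,0,0],[0,0,0,-0.007,0.028,0,0],[0,0,0,-0.007,0.028,0,0],[0,0,0,-0.007,0.028,0,0],[0,0,0,-0.007,0.028,0,0],[0,0,0,-0.007,0.028,0,0],[0,0,0,-0.007,0.028,0,0],[0,0,0,-0.007,0.028,0,0],[0,0,0,-0.007,0.028,0,0],[0,0,0,-0.005,0.02,0,0],[0,0,0,-0.002,0.008,0,0],[0,0,0,0,0,0,0],[0,0,0,0,0,0,0]]'
python3 -c "
from h import *
to([.625,.261,.2415],92)
for n in('top','side'): cv2.imwrite(f'pics/{n}4.png',manip.grab_frame(n))
a=cv2.imread('pics/top4.png')[110:230,170:320];b=cv2.imread('pics/side4.png')[70:210,220:360]
cv2.imwrite('pics/p5.png',np.hstack([cv2.resize(a,(400,320)),cv2.resize(b,(400,400))[:320]]))
print(proj('side',[.625,.261,.19]),proj('side',[.625,.261,.149]))"
```

```text
time: 7.8
tool_pos: [0.6232, 0.2616, 0.2595]
tool_rot: [-0.001, -0.018, 1.0, -0.001]
contact_force: [0.3, -0.6, -3.7]
gripper_width: 0.365
t 7.8 tcp [0.6232 0.2616 0.2595] yaz 92.02 zax [-0.0028 -0.0015 -1.    ] q6 -75.5 F [ 0.34 -0.55 -3.66] T [-0.04   0.041 -0.018] w 0.365
shift tool (mm) [-1.87 -0.66 17.98] turn z 0.02
[291.69032704 132.74244774] [292.23552572 144.96482435]
```

View pics/p5.png

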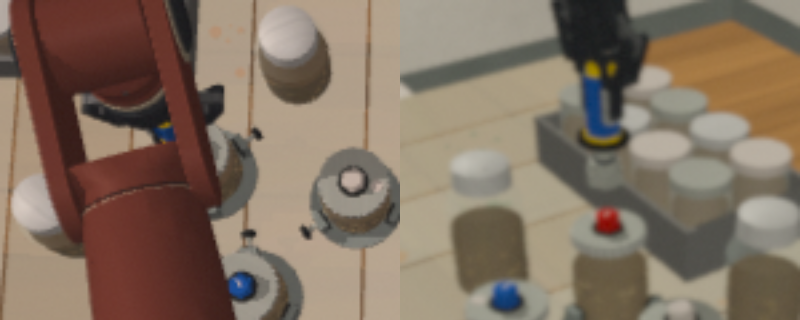

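```bash
python3 -c "
from h import *
b=cv2.imread('pics/side4.png')[90:165,265:320]
cv2.imwrite('pics/p6.png',cv2.resize(b,(440,600),interpolation=cv2.INTER_CUBIC))
s,p,M=st()
for z in (-.0255,-.0705): print(proj('side',p+[0,0,z]))
b=cv2.imread('pics/top4.png')[140:200,190:270]
cv2.imwrite('pics/p7.png',cv2.resize(b,(800,600),interpolation=cv2.INTER_CUBIC))
"
```

```text
[290.70984876 118.86750785]
[291.34552289 132.92235789]
```

View pics/p6.png

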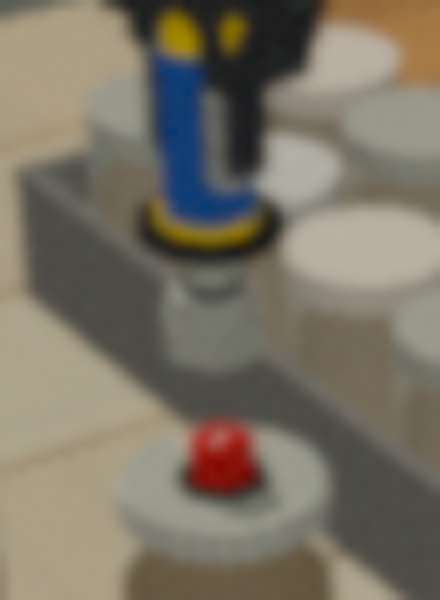

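View pics/p7.png

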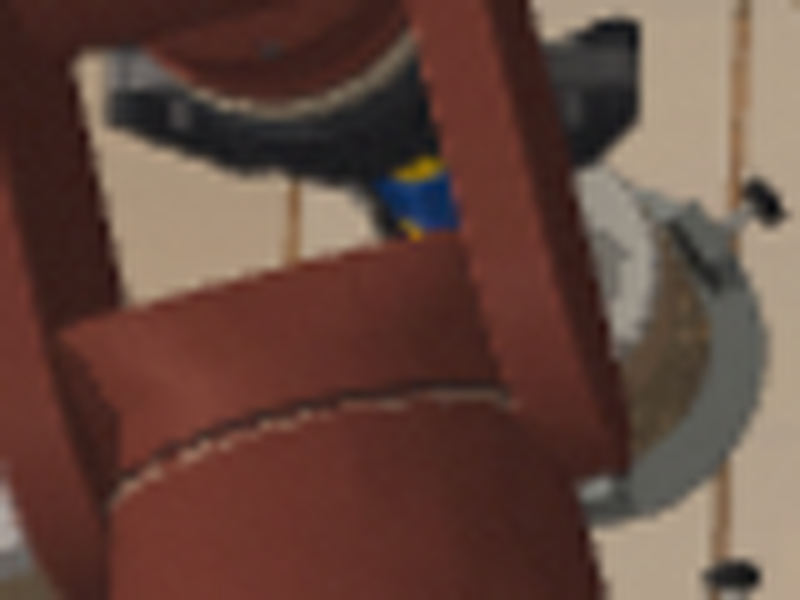

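```bash
python3 -m creep '[[0,0,0,-0.0028,-0.002,0.005,0],[0,0,0,0,0,0.01,0],[0,0,0,0,0,0.01,0],[0,0,0,0,0,0.008,0],[0,0,0,0,0,0.003,0],[0,0,0,0,0,0,0],[0,0,0,0,0,0,0]]'
python3 -c "
from h import *
to([.626,.2595,.2195],92)
for n in('side',): cv2.imwrite(f'pics/{n}5.png',manip.grab_frame(n))
b=cv2.imread('pics/side5.png')[90:165,265:320]
cv2.imwrite('pics/p8.png',cv2.resize(b,(440,600),interpolation=cv2.INTER_CUBIC))
"
```

```text
time: 8.48
tool_pos: [0.6267, 0.2598, 0.2247]
tool_rot: [-0.0, -0.017, 1.0, -0.0]
contact_force: [0.5, 0.7, -2.5]
gripper_width: 0.362
t 8.48 tcp [0.6267 0.2598 0.2247] yaz 91.98 zax [-8.e-04 -3.e-04 -1.e+00] q6 -75.7 F [ 0.48  0.7  -2.49] T [-0.036 -0.023  0.037] w 0.3616
shift tool (mm) [ 0.72 -0.25  5.25] turn z -0.02
```

View pics/p8.png

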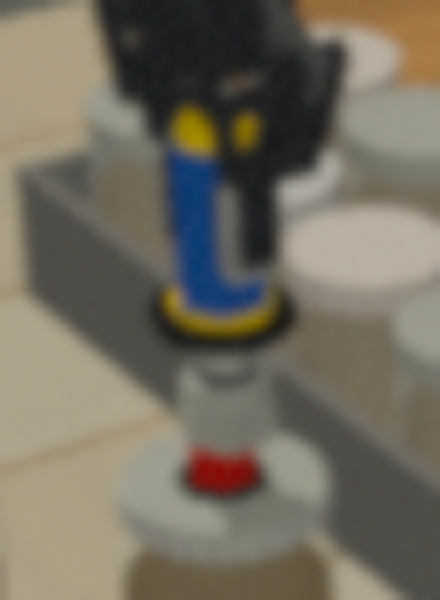

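```bash
python3 -m creep '[[0,0,0,0.0005,-0.0003,0.002,0],[0,0,0,0,0,0.002,0],[0,0,0,0,0,0,0],[0,0,0,0,0,0,0]]'; python3 -m creep '[[0,0,0,0,0,0.001,0],[0,0,0,0,0,0.001,0],[0,0,0,0,0,0,0],[0,0,0,0,0,0,0]]'
python3 -m creep '[[0,0,0,0,0,0.001,0],[0,0,0,0,0,0.001,0],[0,0,0,0,0,0,0],[0,0,0,0,0,0,0]]'
python3 -c "
from h import *
to([.626,.2595,.2145],92)"
```

```text
time: 8.87
tool_pos: [0.6263, 0.2596, 0.2213]
tool_rot: [-0.0, -0.017, 1.0, -0.0]
contact_force: [-0.2, -0.5, -2.6]
gripper_width: 0.367
time: 9.2
tool_pos: [0.6265, 0.2596, 0.2195]
tool_rot: [0.0, -0.017, 1.0, 0.0]
contact_force: [0.2, 0.2, -2.4]
gripper_width: 0.363
time: 9.53
tool_pos: [0.6267, 0.2596, 0.2182]
tool_rot: [0.001, -0.017, 1.0, 0.0]
contact_force: [-0.3, -0.2, 1.8]
gripper_width: 0.37
t 9.53 tcp [0.6267 0.2596 0.2182] yaz 91.98 zax [ 1.e-03  2.e-04 -1.e+00] q6 -75.8 F [-0.32 -0.16  1.77] T [-0.025  0.198 -0.008] w 0.3705
shift tool (mm) [ 0.7  -0.04  3.66] turn z -0.02
```

```bash
cat >> h.py <<'E'
def avg(n=6):
    F=[];T=[];P=[]
    for i in range(n):
        manip.grab_frame('side'); s=manip.state(); F.append(s['contact_force']);T.append(s['ft_torque']);P.append(s['tool_pos'])
    print('avg F',np.mean(F,0).round(2),'T',np.mean(T,0).round(3),'P',np.mean(P,0).round(4),'sd',np.std(F,0).round(2),np.std(T,0).round(3))
E
python3 -m creep '[[0,0,0,0,0,0.001,0],[0,0,0,0,0,0,0]]'
python3 -c "
from h import *
avg(); to([.626,.2595,.2145],92)"
```

```text
time: 9.7
tool_pos: [0.6266, 0.2596, 0.2167]
tool_rot: [0.0, -0.017, 1.0, 0.0]
contact_force: [-0.4, -0.5, 2.0]
gripper_width: 0.367
avg F [ 0.03 -0.78  2.33] T [-0.048  0.096  0.027] P [0.6266 0.2596 0.2166] sd [0.57 0.17 0.67] [0.032 0.046 0.018]
t 10.0 tcp [0.6266 0.2595 0.2166] yaz 91.98 zax [ 6.e-04  1.e-04 -1.e+00] q6 -75.8 F [ 0.14 -0.81  2.43] T [-0.006  0.014  0.031] w 0.3721
shift tool (mm) [ 0.61 -0.03  2.07] turn z -0.02
```

```bash
python3 -c "
from h import *
im=manip.grab_frame('side'); cv2.imwrite('pics/side6.png',im)
b=im[90:165,265:320]
cv2.imwrite('pics/p9.png',cv2.resize(b,(440,600),interpolation=cv2.INTER_CUBIC))
"
```

```text
(no output)
```

View pics/p9.png

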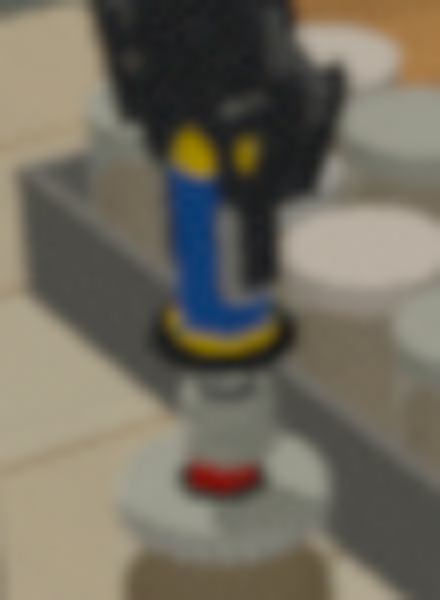

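```bash
python3 -c "
from fit import *
def low(c,z,r): 
    p=np.array([proj('side',q) for q in circ(*c,z,r)]); return p[:,1].max().round(2),p[:,0].mean().round(2)
c=(.6266,.2596)
for z in(.146,.1475,.149): print('rim',z,[low(c,z,r) for r in(.0175,.019,.02)])
print('cap',[low(c,.133,r) for r in(.012,.013,.0139)])
print('flange bottom', low(c,.1912,.027))
im=cv2.imread('pics/side6.png')
print(im[140:156,291:296].mean(1).round(0).astype(int).tolist())
im=cv2.imread('pics/side5.png')
print(im[140:156,291:296].mean(1).round(0).astype(int).tolist())
"
```

```text
rim 0.146 [(np.float64(148.96), np.float64(293.18)), (np.float64(149.23), np.float64(293.2)), (np.float64(149.41), np.float64(293.21))]
rim 0.1475 [(np.float64(148.52), np.float64(293.16)), (np.float64(148.79), np.float64(293.18)), (np.float64(148.97), np.float64(293.19))]
rim 0.149 [(np.float64(148.08), np.float64(293.15)), (np.float64(148.35), np.float64(293.16)), (np.float64(148.53), np.float64(293.17))]
cap [(np.float64(151.76), np.float64(293.28)), (np.float64(151.93), np.float64(293.29)), (np.float64(152.09), np.float64(293.3))]
flange bottom (np.float64(137.07), np.float64(292.71))
[[97, 106, 105], [107, 118, 118], [108, 120, 119], [106, 118, 117], [104, 115, 115], [104, 115, 115], [104, 116, 117], [94, 106, 120], [66, 75, 125], [30, 37, 127], [18, 23, 114], [38, 44, 85], [73, 82, 86], [102, 113, 112], [109, 120, 119], [111, 123, 123]]
[[108, 119, 119], [106, 118, 117], [105, 117, 116], [104, 116, 115], [104, 115, 116], [100, 111, 119], [82, 92, 126], [44, 51, 132], [13, 21, 132], [10, 17, 129], [17, 22, 115], [39, 43, 85], [74, 83, 87], [105, 116, 116], [117, 129, 128], [121, 133, 133]]
```

```bash
python3 -m creep '[[0,0,4,0,0,0,0],[0,0,4,0,0,0,0],[0,0,4,0,0,0,0],[0,0,0,0,0,0,0]]'
python3 -c "
from h import *
avg(4); to([.626,.2595,.2145],92)"
python3 -m creep '[[0,0,4,0,0,0,0],[0,0,4,0,0,0,0],[0,0,0,0,0,0,0]]'
python3 -c "
from h import *
avg(4); to([.626,.2595,.2145],92)"
```

```text
time: 10.38
tool_pos: [0.6259, 0.2597, 0.2161]
tool_rot: [-0.001, 0.088, 0.996, 0.0]
contact_force: [-1.0, -0.2, 1.8]
gripper_width: 0.367
avg F [-2.05  0.34  2.57] T [0.102 0.489 0.019] P [0.6261 0.2597 0.2162] sd [0.38 0.16 0.37] [0.038 0.032 0.028]
t 10.58 tcp [0.6261 0.2597 0.2162] yaz 80.06 zax [-7.e-04  2.e-04 -1.e+00] q6 -63.8 F [-2.7   0.36  2.37] T [0.128 0.531 0.029] w 0.3668
shift tool (mm) [ 0.1  -0.2   1.71] turn z -11.94
time: 10.83
tool_pos: [0.6262, 0.2597, 0.2162]
tool_rot: [-0.0, 0.157, 0.988, 0.0]
contact_force: [-2.4, 1.2, 2.5]
gripper_width: 0.366
avg F [-2.57 -0.05  2.69] T [0.199 0.566 0.052] P [0.6263 0.2597 0.2163] sd [0.39 0.52 0.3 ] [0.025 0.021 0.036]
t 11.03 tcp [0.6263 0.2597 0.2163] yaz 72.07 zax [-3.e-04  2.e-04 -1.e+00] q6 -55.8 F [-2.8  -0.78  2.55] T [0.214 0.541 0.033] w 0.3643
shift tool (mm) [ 0.23 -0.26  1.77] turn z -19.93
```

```bash
python3 -m creep '[[0,0,0,0.0009,-0.0003,0,0],[0,0,0,0,0,0,0]]'
python3 -c "
from h import *
avg(5); to([.626,.2595,.2145],92)"
python3 -m creep '[[0,0,4,0,0,0,0],[0,0,4,0,0,0,0],[0,0,0,0,0,0,0]]'
python3 -c "
from h import *
avg(4); to([.626,.2595,.2145],92)"
```

```text
time: 11.2
tool_pos: [0.6258, 0.2596, 0.2165]
tool_rot: [0.001, 0.156, 0.988, 0.0]
contact_force: [-0.6, 1.4, 1.7]
gripper_width: 0.368
avg F [-0.52  1.13  2.14] T [0.329 0.126 0.015] P [0.6258 0.2596 0.2166] sd [0.37 0.78 0.25] [0.031 0.049 0.026]
t 11.45 tcp [0.6258 0.2596 0.2165] yaz 71.98 zax [ 9.e-04  3.e-04 -1.e+00] q6 -55.7 F [-0.86  1.3   2.18] T [0.35  0.121 0.051] w 0.3645
shift tool (mm) [-0.26 -0.01  2.01] turn z -20.02
time: 11.7
tool_pos: [0.6254, 0.2596, 0.2163]
tool_rot: [-0.0, 0.226, 0.974, -0.0]
contact_force: [-0.8, 1.6, 1.9]
gripper_width: 0.362
avg F [-0.58  0.44  2.83] T [0.133 0.128 0.032] P [0.6257 0.2593 0.2164] sd [0.36 0.41 0.33] [0.021 0.028 0.025]
t 11.9 tcp [0.6257 0.2593 0.2164] yaz 64.05 zax [ 5.e-04 -4.e-04 -1.e+00] q6 -47.8 F [-0.65  1.06  2.46] T [0.161 0.129 0.055] w 0.3689
shift tool (mm) [-0.23  0.3   1.87] turn z -27.95
```

```bash
python3 -m creep '[[0,0,4,0,0,-0.0005,0],[0,0,4,0,0,0,0],[0,0,0,0,0,0,0]]'
python3 -c "
from h import *
avg(4); to([.626,.2595,.2145],92)"
python3 -m creep '[[0,0,4,0,0,0,0],[0,0,4,0,0,0,0],[0,0,0,0,0,0,0]]'
python3 -c "
from h import *
avg(4); to([.626,.2595,.2145],92)"
```

```text
time: 12.15
tool_pos: [0.6256, 0.2593, 0.2168]
tool_rot: [0.0, 0.293, 0.956, -0.0]
contact_force: [-0.6, 0.1, 2.3]
gripper_width: 0.368
avg F [ 0.16 -0.24  2.47] T [ 0.033  0.074 -0.018] P [0.6256 0.2593 0.2168] sd [0.53 0.55 0.28] [0.028 0.027 0.021]
t 12.35 tcp [0.6256 0.2593 0.2168] yaz 56.06 zax [ 3.e-04 -3.e-04 -1.e+00] q6 -39.8 F [ 0.49 -1.16  2.16] T [0.008 0.107 0.001] w 0.3668
shift tool (mm) [-0.24  0.37  2.32] turn z -35.94
time: 12.6
tool_pos: [0.6254, 0.2595, 0.2168]
tool_rot: [0.0, 0.359, 0.933, -0.0]
contact_force: [0.0, -0.0, 2.6]
gripper_width: 0.366
avg F [-0.59 -0.12  2.77] T [0.058 0.108 0.016] P [0.6255 0.2595 0.2168] sd [0.08 0.52 0.7 ] [0.031 0.039 0.037]
t 12.8 tcp [0.6255 0.2595 0.2168] yaz 48.07 zax [ 0.e+00 -1.e-04 -1.e+00] q6 -31.8 F [-0.46 -0.65  3.55] T [0.085 0.042 0.054] w 0.3683
shift tool (mm) [-0.38  0.36  2.3 ] turn z -43.93
```

```bash
for i in 1; do python3 -m creep '[[0,0,4,0,0,0,0],[0,0,4,0,0,0,0],[0,0,0,0,0,0,0]]'; done
python3 -c "
from h import *
avg(4); to([.626,.2595,.2145],92)"
python3 -m creep '[[0,0,4,0,0,0,0],[0,0,4,0,0,0,0],[0,0,0,0,0,0,0]]'
python3 -c "
from h import *
avg(4); to([.626,.2595,.2145],92)"
```

```text
time: 13.05
tool_pos: [0.6254, 0.2596, 0.2168]
tool_rot: [-0.0, 0.423, 0.906, -0.0]
contact_force: [-1.1, 0.3, 2.6]
gripper_width: 0.365
avg F [-0.55 -0.01  2.04] T [0.089 0.195 0.022] P [0.6254 0.2595 0.2168] sd [0.32 0.49 0.67] [0.019 0.039 0.012]
t 13.25 tcp [0.6255 0.2595 0.2168] yaz 40.07 zax [-0. -0. -1.] q6 -23.8 F [-0.46  0.67  1.55] T [0.075 0.248 0.03 ] w 0.3657
shift tool (mm) [-0.37  0.41  2.31] turn z -51.93
time: 13.5
tool_pos: [0.6254, 0.2595, 0.2168]
tool_rot: [-0.0, 0.485, 0.875, 0.0]
contact_force: [-0.5, 0.3, 4.2]
gripper_width: 0.37
avg F [-0.55  0.44  2.13] T [ 0.1    0.179 -0.012] P [0.6255 0.2595 0.2168] sd [0.26 0.72 0.57] [0.041 0.017 0.026]
t 13.7 tcp [0.6254 0.2595 0.2168] yaz 32.07 zax [-0.  0. -1.] q6 -15.8 F [-0.63 -0.63  1.46] T [ 0.122  0.184 -0.042] w 0.3616
shift tool (mm) [-0.33  0.45  2.31] turn z -59.93
```

```bash
python3 -c "
from h import *
im=manip.grab_frame('side'); cv2.imwrite('pics/side7.png',im)
b=im[90:165,265:320]
cv2.imwrite('pics/p10.png',cv2.resize(b,(440,600),interpolation=cv2.INTER_CUBIC))
print(im[140:156,291:296].mean(1).round(0).astype(int).tolist())
"
```

```text
[[94, 103, 102], [107, 117, 117], [109, 120, 120], [106, 117, 117], [104, 115, 115], [104, 115, 115], [104, 115, 117], [98, 108, 120], [74, 83, 125], [37, 43, 128], [18, 24, 114], [38, 44, 84], [72, 82, 86], [102, 113, 112], [108, 120, 119], [111, 123, 123]]
```

View pics/p10.png

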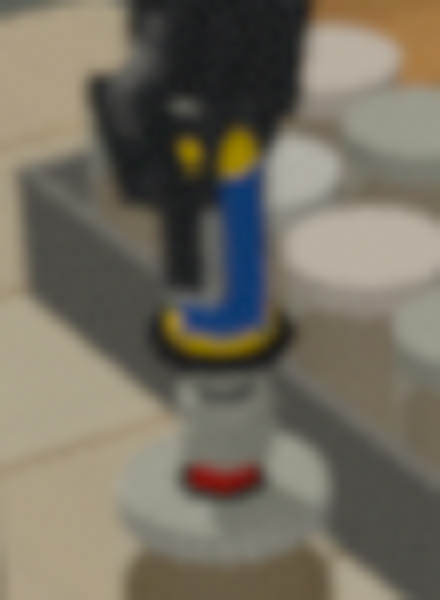

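```bash
python3 -m creep '[[0,0,3,0.0003,-0.00015,0,0],[0,0,3,0,0,0,0],[0,0,0,0,0,0,0],[0,0,0,0,0,0,0]]'
python3 -c "
from h import *
avg(3); to([.626,.2595,.2145],92)"
python3 -m creep '[[0,0,2,0,0,0,0],[0,0,2,0,0,0,0],[0,0,0,0,0,0,0]]'
python3 -c "
from h import *
avg(3); to([.626,.2595,.2145],92)"
python3 -m creep '[[0,0,2,0,0,0,0],[0,0,2,0,0,0,0],[0,0,0,0,0,0,0]]'
python3 -c "
from h import *
avg(3); to([.626,.2595,.2145],92)"
```

```text
time: 14.08
tool_pos: [0.625, 0.2597, 0.2167]
tool_rot: [-0.0, 0.529, 0.848, -0.0]
contact_force: [-2.3, -0.1, 2.0]
gripper_width: 0.367
avg F [-1.23  0.19  2.66] T [0.127 0.376 0.022] P [0.625  0.2597 0.2167] sd [0.16 0.47 0.48] [0.007 0.011 0.03 ]
t 14.23 tcp [0.625  0.2597 0.2167] yaz 26.04 zax [-4.e-04 -0.e+00 -1.e+00] q6 -9.8 F [-1.3   0.78  2.05] T [0.123 0.366 0.057] w 0.3666
shift tool (mm) [-0.6   0.77  2.24] turn z -65.96
time: 14.48
tool_pos: [0.625, 0.2598, 0.2167]
tool_rot: [-0.0, 0.559, 0.829, -0.0]
contact_force: [-1.3, -0.5, 2.1]
gripper_width: 0.366
avg F [-1.76  0.02  2.  ] T [0.149 0.423 0.008] P [0.6251 0.2598 0.2167] sd [0.21 0.94 0.24] [0.027 0.034 0.02 ]
t 14.63 tcp [0.6251 0.2598 0.2167] yaz 22.05 zax [-3.e-04  0.e+00 -1.e+00] q6 -5.8 F [-1.81 -0.72  2.14] T [ 0.162  0.46  -0.008] w 0.366
shift tool (mm) [-0.59  0.78  2.22] turn z -69.95
time: 14.88
tool_pos: [0.6251, 0.2598, 0.2168]
tool_rot: [-0.0, 0.588, 0.809, -0.0]
contact_force: [-0.7, 0.5, 3.2]
gripper_width: 0.365
avg F [-1.85  0.82  2.09] T [0.174 0.428 0.032] P [0.6251 0.2598 0.2168] sd [0.6  0.45 0.41] [0.017 0.017 0.014]
t 15.03 tcp [0.6251 0.2598 0.2168] yaz 18.05 zax [-2.e-04  1.e-04 -1.e+00] q6 -1.8 F [-2.06  1.27  2.21] T [0.175 0.446 0.027] w 0.3724
shift tool (mm) [-0.53  0.76  2.29] turn z -73.95
```

```bash
python3 -m creep '[[0,0,0,0.0005,-0.0006,0,0],[0,0,0,0,0,0,0]]'
python3 -c "
from h import *
avg(4); to([.626,.2595,.2145],92)"
```

```text
time: 15.2
tool_pos: [0.6248, 0.2599, 0.217]
tool_rot: [0.001, 0.588, 0.809, 0.0]
contact_force: [0.1, 0.4, 1.8]
gripper_width: 0.368
avg F [-0.37 -0.3   1.97] T [ 0.056  0.087 -0.005] P [0.6247 0.2599 0.217 ] sd [0.26 0.24 0.28] [0.047 0.04  0.011]
t 15.4 tcp [0.6247 0.2599 0.217 ] yaz 17.98 zax [ 8.e-04 -0.e+00 -1.e+00] q6 -1.7 F [-0.19 -0.54  2.09] T [ 0.037  0.038 -0.004] w 0.3668
shift tool (mm) [-0.77  1.08  2.46] turn z -74.02
```

```bash
python3 -m creep '[[0,0,2,0,0,0,0],[0,0,2,0,0,0,0],[0,0,0,0,0,0,0]]'
python3 -c "
from h import *
avg(3); to([.626,.2595,.2145],92)"
python3 -m creep '[[0,0,2,0,0,0,0],[0,0,2,0,0,0,0],[0,0,0,0,0,0,0]]'
python3 -c "
from h import *
avg(3); to([.626,.2595,.2145],92)"
python3 -m creep '[[0,0,2,0,0,0,0],[0,0,2,0,0,0,0],[0,0,0,0,0,0,0]]'
python3 -c "
from h import *
avg(3); to([.626,.2595,.2145],92)"
```

```text
time: 15.65
tool_pos: [0.6244, 0.26, 0.2168]
tool_rot: [-0.0, 0.616, 0.788, 0.0]
contact_force: [-0.3, -1.3, 2.4]
gripper_width: 0.364
avg F [-0.91 -0.14  1.86] T [0.104 0.191 0.017] P [0.6245 0.26   0.2168] sd [0.21 0.04 0.46] [0.029 0.031 0.006]
t 15.8 tcp [0.6245 0.26   0.2168] yaz 14.03 zax [ 1.e-04  0.e+00 -1.e+00] q6 2.3 F [-1.19 -0.2   2.51] T [0.142 0.153 0.022] w 0.368
shift tool (mm) [-0.86  1.36  2.33] turn z -77.97
time: 16.05
tool_pos: [0.6243, 0.2601, 0.2167]
tool_rot: [-0.0, 0.643, 0.766, -0.0]
contact_force: [-1.2, -0.3, 2.1]
gripper_width: 0.367
avg F [-1.43  0.61  2.92] T [0.217 0.282 0.019] P [0.6243 0.2601 0.2167] sd [0.43 0.41 0.07] [0.022 0.004 0.007]
t 16.2 tcp [0.6243 0.2601 0.2167] yaz 10.04 zax [-3.e-04  1.e-04 -1.e+00] q6 6.3 F [-2.03  0.04  2.87] T [0.228 0.278 0.008] w 0.3667
shift tool (mm) [-0.86  1.54  2.24] turn z -81.96
time: 16.45
tool_pos: [0.6244, 0.2601, 0.2168]
tool_rot: [-0.0, 0.669, 0.743, -0.0]
contact_force: [-1.6, 0.7, 1.5]
gripper_width: 0.366
avg F [-1.01  0.89  2.12] T [0.205 0.316 0.02 ] P [0.6244 0.2601 0.2168] sd [0.45 0.63 0.13] [0.042 0.018 0.025]
t 16.6 tcp [0.6244 0.2601 0.2168] yaz 6.05 zax [-2.e-04  1.e-04 -1.e+00] q6 10.3 F [-1.62  1.69  1.94] T [0.184 0.325 0.002] w 0.3644
shift tool (mm) [-0.72  1.54  2.27] turn z -85.95
```

```bash
python3 -m creep '[[0,0,0,0.0006,-0.0006,0,0],[0,0,2,0,0,0,0],[0,0,2,0,0,0,0],[0,0,0,0,0,0,0]]'
python3 -c "
from h import *
avg(3); to([.626,.2595,.2145],92)"
python3 -m creep '[[0,0,2,0,0,0,0],[0,0,2,0,0,0,0],[0,0,0,0,0,0,0]]'
python3 -c "
from h import *
avg(3); to([.626,.2595,.2145],92)"
```

```text
time: 16.93
tool_pos: [0.6239, 0.2605, 0.2169]
tool_rot: [0.0, 0.695, 0.719, 0.0]
contact_force: [-0.6, 0.6, 1.5]
gripper_width: 0.364
avg F [-0.6   1.4   2.39] T [0.159 0.209 0.018] P [0.6239 0.2605 0.2169] sd [0.72 0.54 0.56] [0.018 0.047 0.008]
t 17.08 tcp [0.6239 0.2605 0.2169] yaz 2.03 zax [ 3.e-04 -1.e-04 -1.e+00] q6 14.3 F [0.18 0.65 3.13] T [0.138 0.275 0.024] w 0.3682
shift tool (mm) [-1.05  2.08  2.37] turn z -89.97
time: 17.33
tool_pos: [0.6238, 0.2606, 0.2168]
tool_rot: [-0.0, 0.719, 0.695, 0.0]
contact_force: [-0.2, 0.4, 3.4]
gripper_width: 0.367
avg F [-1.33  0.72  1.74] T [0.225 0.268 0.005] P [0.6238 0.2606 0.2168] sd [0.07 0.19 0.68] [0.005 0.011 0.036]
t 17.48 tcp [0.6238 0.2606 0.2168] yaz -1.95 zax [-0.e+00  1.e-04 -1.e+00] q6 18.3 F [-1.24  0.91  1.48] T [0.231 0.282 0.043] w 0.3649
shift tool (mm) [-1.02  2.27  2.31] turn z -93.95
```

```bash
python3 -c "
from h import *
im=manip.grab_frame('side'); cv2.imwrite('pics/side8.png',im)
b=im[120:165,270:315]
cv2.imwrite('pics/p11.png',cv2.convertScaleAbs(cv2.resize(b,(600,600),interpolation=cv2.INTER_CUBIC),alpha=1.5))
for n in ('side6','side8'):
  m=cv2.imread('pics/%s.png'%n).astype(int)
  for r in (143,145,149,150): print(n,r,m[r,283:304,2].tolist())
s,p,M=st(); print(p,proj('side',[p[0],p[1],.147]))
"
```

```text
side6 143 [168, 167, 165, 162, 151, 139, 128, 121, 119, 119, 116, 116, 115, 114, 114, 112, 106, 98, 87, 82, 79]
side6 145 [164, 159, 159, 157, 150, 136, 122, 119, 117, 117, 115, 113, 113, 113, 114, 121, 132, 143, 144, 133, 113]
side6 149 [157, 156, 156, 141, 106, 93, 116, 130, 132, 133, 128, 124, 119, 103, 89, 112, 140, 151, 154, 154, 154]
side6 150 [159, 157, 154, 142, 111, 89, 104, 116, 119, 122, 121, 111, 97, 83, 78, 101, 129, 141, 146, 150, 152]
side8 143 [167, 165, 151, 129, 121, 122, 120, 119, 120, 120, 119, 117, 114, 108, 104, 105, 103, 95, 89, 83, 79]
side8 145 [164, 158, 147, 131, 117, 115, 118, 119, 120, 119, 120, 117, 114, 109, 112, 128, 143, 149, 145, 132, 114]
side8 149 [158, 157, 154, 140, 108, 93, 115, 129, 132, 132, 130, 127, 119, 103, 88, 113, 140, 152, 156, 154, 154]
side8 150 [158, 157, 155, 142, 110, 88, 105, 115, 120, 123, 121, 112, 98, 84, 77, 101, 130, 143, 150, 155, 156]
[0.62378292 0.2605542  0.21682283] [291.9919951  145.73080396]
```

View pics/p11.png

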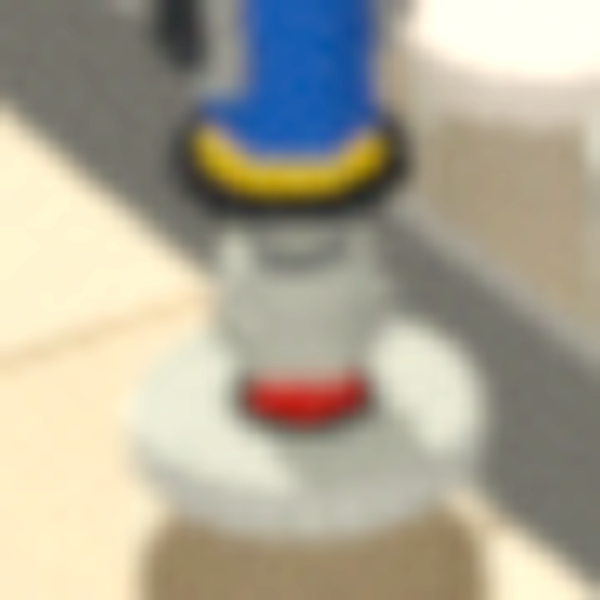

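```bash
python3 -m creep '[[0,0,0,0,0,-0.003,0],[0,0,0,0,0,-0.002,0],[0,0,0,0.0011,0.0013,0,0],[0,0,0,0.0011,0.0013,0,0],[0,0,0,0,0,0,0],[0,0,0,0,0,0,0]]'
python3 -c "
from h import *
avg(4); to([.6265,.2627,.2165],92)"
python3 -m creep '[[0,0,0,0,0,0.0015,0],[0,0,0,0,0,0.0015,0],[0,0,0,0,0,0,0],[0,0,0,0,0,0,0]]'
python3 -c "
from h import *
avg(3); to([.6265,.2627,.2165],92)"
python3 -m creep '[[0,0,0,0,0,0.001,0],[0,0,0,0,0,0.001,0],[0,0,0,0,0,0,0],[0,0,0,0,0,0,0]]'
python3 -c "
from h import *
avg(3); to([.6265,.2627,.2165],92)"
```

```text
time: 18.03
tool_pos: [0.6263, 0.2625, 0.2208]
tool_rot: [-0.0, 0.719, 0.695, -0.001]
contact_force: [-0.2, 0.0, -2.7]
gripper_width: 0.364
avg F [-0.2  -0.02 -2.76] T [-0.009 -0.027 -0.004] P [0.6263 0.2625 0.2213] sd [0.51 0.57 0.12] [0.039 0.013 0.03 ]
t 18.23 tcp [0.6264 0.2626 0.2215] yaz -2.02 zax [-4.e-04 -2.e-04 -1.e+00] q6 18.5 F [-0.51 -0.12 -2.81] T [-0.001 -0.046  0.018] w 0.3727
shift tool (mm) [0.15 0.11 5.03] turn z -94.02
time: 18.57
tool_pos: [0.6263, 0.2626, 0.2185]
tool_rot: [-0.0, 0.719, 0.695, -0.0]
contact_force: [0.2, -0.2, -2.7]
gripper_width: 0.368
avg F [ 0.05 -0.26 -2.94] T [-0.002  0.008  0.026] P [0.6265 0.2626 0.2188] sd [0.26 0.5  0.26] [0.01  0.02  0.018]
t 18.72 tcp [0.6265 0.2626 0.2189] yaz -2.02 zax [ 1.e-04  0.e+00 -1.e+00] q6 18.5 F [ 0.38 -0.43 -3.3 ] T [-0.005 -0.009  0.015] w 0.3653
shift tool (mm) [0.06 0.01 2.36] turn z -94.02
time: 19.05
tool_pos: [0.6265, 0.2628, 0.2169]
tool_rot: [-0.0, 0.719, 0.695, 0.0]
contact_force: [0.1, 1.6, -2.1]
gripper_width: 0.366
avg F [-0.44  0.62 -2.07] T [ 0.157 -0.003  0.004] P [0.6265 0.2628 0.2169] sd [0.27 0.62 0.08] [0.022 0.019 0.049]
t 19.2 tcp [0.6265 0.2628 0.2169] yaz -2.02 zax [ 2.e-04  3.e-04 -1.e+00] q6 18.5 F [-0.81  1.48 -2.03] T [ 0.185 -0.019 -0.066] w 0.365
shift tool (mm) [-0.08  0.02  0.42] turn z -94.02
```

```bash
python3 -m creep '[[0,0,0,0.0006,0,0,0],[0,0,0,0,0,0.001,0],[0,0,0,0,0,0,0],[0,0,0,0,0,0,0]]'
python3 -c "
from h import *
avg(4); to([.6265,.2627,.2165],92)"
python3 -m creep '[[0,0,0,0,0,0.001,0],[0,0,0,0,0,0,0],[0,0,0,0,0,0,0]]'
python3 -c "
from h import *
avg(3); to([.6265,.2627,.2165],92)"
```

```text
time: 19.53
tool_pos: [0.6266, 0.2633, 0.2164]
tool_rot: [0.0, 0.719, 0.695, 0.0]
contact_force: [-0.1, 1.5, 0.5]
gripper_width: 0.366
avg F [-0.9   0.78  0.59] T [0.076 0.169 0.018] P [0.6266 0.2633 0.2163] sd [0.21 0.65 0.41] [0.039 0.046 0.019]
t 19.73 tcp [0.6266 0.2633 0.2163] yaz -2.02 zax [ 6.e-04  2.e-04 -1.e+00] q6 18.5 F [-0.58 -0.25  0.84] T [0.092 0.233 0.01 ] w 0.3664
shift tool (mm) [-0.6  -0.12 -0.16] turn z -94.02
time: 19.98
tool_pos: [0.6266, 0.2633, 0.2151]
tool_rot: [0.0, 0.719, 0.695, 0.0]
contact_force: [-0.5, 0.0, 2.3]
gripper_width: 0.371
avg F [-0.24  0.18  1.81] T [0.114 0.133 0.012] P [0.6266 0.2633 0.2151] sd [0.24 0.71 0.24] [0.03  0.017 0.012]
t 20.13 tcp [0.6266 0.2633 0.2151] yaz -2.02 zax [ 5.e-04  1.e-04 -1.e+00] q6 18.5 F [0.08 0.28 1.6 ] T [0.121 0.125 0.001] w 0.3683
shift tool (mm) [-0.59 -0.12 -1.41] turn z -94.02
```

```bash
python3 -m creep '[[0,0,3,0.0002,-0.0002,0,0],[0,0,3,0,0,0,0],[0,0,0,0,0,0,0]]'
python3 -c "
from h import *
avg(3); to([.6265,.2627,.2165],92)"
python3 -m creep '[[0,0,3,0,0,0,0],[0,0,3,0,0,0,0],[0,0,0,0,0,0,0]]'
python3 -c "
from h import *
avg(3); to([.6265,.2627,.2165],92)"
python3 -m creep '[[0,0,3,0,0,0,0],[0,0,3,0,0,0,0],[0,0,0,0,0,0,0]]'
python3 -c "
from h import *
avg(3); to([.6265,.2627,.2165],92)"
```

```text
time: 20.38
tool_pos: [0.6265, 0.2635, 0.215]
tool_rot: [0.0, 0.755, 0.656, 0.0]
contact_force: [0.0, -0.4, 3.0]
gripper_width: 0.369
avg F [-0.17  0.06  1.34] T [0.047 0.092 0.001] P [0.6265 0.2634 0.215 ] sd [0.22 0.74 0.3 ] [0.015 0.015 0.029]
t 20.53 tcp [0.6265 0.2634 0.215 ] yaz -7.96 zax [ 6.e-04  0.e+00 -1.e+00] q6 24.5 F [-0.05  0.63  1.04] T [0.029 0.07  0.041] w 0.3666
shift tool (mm) [-0.7   0.11 -1.53] turn z -99.96
time: 20.78
tool_pos: [0.6264, 0.2635, 0.2149]
tool_rot: [0.0, 0.788, 0.616, 0.0]
contact_force: [1.2, -0.2, 2.2]
gripper_width: 0.366
avg F [ 0.18 -0.62  1.57] T [0.064 0.027 0.001] P [0.6264 0.2634 0.2149] sd [0.15 0.29 0.81] [0.027 0.025 0.032]
t 20.93 tcp [0.6264 0.2634 0.2149] yaz -13.94 zax [ 4.e-04  1.e-04 -1.e+00] q6 30.5 F [ 0.4  -0.77  0.63] T [ 0.035  0.042 -0.034] w 0.3684
shift tool (mm) [-0.7   0.27 -1.6 ] turn z -105.94
time: 21.18
tool_pos: [0.6263, 0.2635, 0.2148]
tool_rot: [-0.0, 0.819, 0.574, -0.0]
contact_force: [-0.3, 0.1, 1.5]
gripper_width: 0.368
avg F [-0.24  0.22  1.64] T [ 0.097  0.091 -0.001] P [0.6263 0.2635 0.2148] sd [0.81 0.42 0.28] [0.032 0.011 0.009]
t 21.33 tcp [0.6263 0.2634 0.2148] yaz -19.93 zax [-0.  0. -1.] q6 36.5 F [ 0.52 -0.09  1.69] T [ 0.116  0.095 -0.008] w 0.3675
shift tool (mm) [-0.63  0.45 -1.69] turn z -111.93
```

Nicely centred, lateral forces near zero. I'll keep searching.

```bash
python3 -m creep '[[0,0,3,0,0,0,0],[0,0,3,0,0,0,0],[0,0,0,0,0,0,0]]'
python3 -c "
from h import *
avg(3); to([.6265,.2627,.2165],92)"
python3 -m creep '[[0,0,3,0,0,0,0],[0,0,3,0,0,0,0],[0,0,0,0,0,0,0]]'
python3 -c "
from h import *
avg(3); to([.6265,.2627,.2165],92)"
python3 -m creep '[[0,0,3,0,0,0,0],[0,0,3,0,0,0,0],[0,0,0,0,0,0,0]]'
python3 -c "
from h import *
avg(3); to([.6265,.2627,.2165],92)"
```

```text
time: 21.58
tool_pos: [0.6261, 0.2636, 0.2139]
tool_rot: [-0.0, 0.848, 0.53, -0.0]
contact_force: [-0.2, 1.3, -2.3]
gripper_width: 0.362
avg F [ 1.23  1.94 -2.63] T [ 0.374 -0.286 -0.015] P [0.6261 0.2636 0.2137] sd [0.32 0.5  0.39] [0.029 0.033 0.015]
t 21.73 tcp [0.6261 0.2636 0.2138] yaz -25.92 zax [-8.e-04  2.e-04 -1.e+00] q6 42.5 F [ 0.97  1.9  -2.97] T [ 0.415 -0.258 -0.011] w 0.3641
shift tool (mm) [-0.61  0.75 -2.74] turn z -117.92
time: 21.98
tool_pos: [0.6261, 0.2638, 0.214]
tool_rot: [-0.0, 0.875, 0.485, -0.0]
contact_force: [2.5, 1.7, -3.3]
gripper_width: 0.369
avg F [ 0.87  2.67 -3.52] T [ 0.684 -0.381  0.031] P [0.6261 0.2637 0.214 ] sd [0.66 0.49 0.32] [0.04  0.032 0.015]
t 22.13 tcp [0.6261 0.2637 0.214 ] yaz -31.91 zax [-7.e-04  5.e-04 -1.e+00] q6 48.5 F [ 1.66  2.46 -3.57] T [ 0.733 -0.383  0.05 ] w 0.3627
shift tool (mm) [-0.65  0.87 -2.46] turn z -123.91
time: 22.38
tool_pos: [0.6263, 0.2638, 0.2145]
tool_rot: [-0.0, 0.899, 0.438, 0.0]
contact_force: [1.5, 2.6, -3.2]
gripper_width: 0.368
avg F [ 1.74  3.62 -4.23] T [ 0.924 -0.404  0.052] P [0.6262 0.2638 0.2145] sd [0.15 0.12 0.44] [0.018 0.022 0.019]
t 22.53 tcp [0.6262 0.2638 0.2145] yaz -37.92 zax [-1.e-04  7.e-04 -1.e+00] q6 54.5 F [ 1.63  3.79 -4.28] T [ 0.909 -0.377  0.067] w 0.3691
shift tool (mm) [-0.68  0.87 -2.01] turn z -129.92
```

```bash
python3 -m creep '[[0,0,0,0.0011,-0.0002,0,0],[0,0,0,0,0,0.001,0],[0,0,0,0,0,0.001,0],[0,0,0,0,0,0,0]]'
python3 -c "
from h import *
avg(4); to([.6265,.2627,.2045],92)"
```

```text
time: 22.87
tool_pos: [0.6268, 0.2643, 0.2138]
tool_rot: [0.0, 0.899, 0.438, 0.0]
contact_force: [-1.2, 1.7, 1.9]
gripper_width: 0.367
avg F [-1.42  1.14  1.22] T [0.376 0.352 0.056] P [0.6268 0.2643 0.2136] sd [0.3  0.31 0.47] [0.043 0.03  0.021]
t 23.07 tcp [0.6269 0.2643 0.2135] yaz -38.02 zax [ 3.e-04 -2.e-04 -1.e+00] q6 54.6 F [-1.58  1.28  1.24] T [0.322 0.395 0.065] w 0.3675
shift tool (mm) [-1.49  0.71  8.95] turn z -130.02
```

```bash
python3 -m creep '[[0,0,-2,0,-0.0007,0,0],[0,0,-1,0,0,0,0],[0,0,0,0,0,0,0]]'
python3 -c "
from h import *
avg(4); to([.6265,.2627,.2045],92)"
```

```text
time: 23.32
tool_pos: [0.6264, 0.2645, 0.2122]
tool_rot: [0.0, 0.887, 0.462, -0.0]
contact_force: [1.3, 0.2, -1.9]
gripper_width: 0.365
avg F [ 1.32  0.63 -3.82] T [ 0.151 -0.306  0.018] P [0.6264 0.2645 0.2123] sd [0.47 0.13 0.44] [0.049 0.025 0.023]
t 23.52 tcp [0.6264 0.2645 0.2123] yaz -35.05 zax [-0.e+00 -7.e-04 -1.e+00] q6 51.7 F [ 1.5   0.59 -4.25] T [ 0.07  -0.323  0.021] w 0.3642
shift tool (mm) [-1.41  1.14  7.79] turn z -127.05
```

```bash
python3 -m creep '[[0,0,0,0.0003,0.0002,0.001,0],[0,0,0,0,0,0.001,0],[0,0,0,0,0,0,0]]'
python3 -c "
from h import *
avg(4); to([.6265,.2627,.2045],92)"
python3 -m creep '[[0,0,0,0,0,0.001,0],[0,0,0,0,0,0.001,0],[0,0,0,0,0,0,0]]'
python3 -c "
from h import *
avg(4); to([.6265,.2627,.2045],92)"
```

```text
time: 23.77
tool_pos: [0.6265, 0.2647, 0.2104]
tool_rot: [0.0, 0.887, 0.462, -0.0]
contact_force: [0.9, -0.2, -2.3]
gripper_width: 0.367
avg F [ 1.07 -0.43 -3.34] T [-0.114 -0.27   0.02 ] P [0.6265 0.2647 0.2104] sd [0.28 0.23 0.4 ] [0.032 0.026 0.012]
t 23.97 tcp [0.6265 0.2647 0.2105] yaz -35.03 zax [-3.e-04 -6.e-04 -1.e+00] q6 51.7 F [ 0.77 -0.12 -3.34] T [-0.155 -0.232  0.028] w 0.3707
shift tool (mm) [-1.69  1.15  5.97] turn z -127.03
time: 24.22
tool_pos: [0.6266, 0.2648, 0.2088]
tool_rot: [0.0, 0.887, 0.462, -0.0]
contact_force: [-0.3, -1.5, -1.6]
gripper_width: 0.367
avg F [ 0.61 -0.96 -2.36] T [-0.264 -0.183  0.026] P [0.6266 0.2648 0.2088] sd [0.21 0.54 0.51] [0.038 0.025 0.033]
t 24.42 tcp [0.6266 0.2649 0.2088] yaz -35.02 zax [-1.e-04 -3.e-04 -1.e+00] q6 51.7 F [ 0.3  -1.55 -2.27] T [-0.289 -0.191  0.057] w 0.368
shift tool (mm) [-1.81  1.16  4.26] turn z -127.02
```

```bash
python3 -m creep '[[0,0,0,-0.0002,0.0004,0.001,0],[0,0,0,0,0,0.001,0],[0,0,0,0,0,0,0]]'
python3 -c "
from h import *
avg(4); to([.6265,.2627,.2045],92)"
python3 -m creep '[[0,0,0,0,0,0.001,0],[0,0,0,0,0,0.0005,0],[0,0,0,0,0,0,0]]'
python3 -c "
from h import *
avg(4); to([.6265,.2627,.2045],92)"
```

```text
time: 24.67
tool_pos: [0.6267, 0.2647, 0.2066]
tool_rot: [-0.0, 0.887, 0.462, -0.0]
contact_force: [0.4, -0.4, -1.9]
gripper_width: 0.37
avg F [-0.06 -0.09 -2.08] T [-0.099 -0.043 -0.006] P [0.6267 0.2647 0.2066] sd [0.26 0.31 0.47] [0.019 0.02  0.041]
t 24.87 tcp [0.6267 0.2647 0.2066] yaz -35.02 zax [-4.e-04  1.e-04 -1.e+00] q6 51.6 F [-0.41 -0.28 -2.18] T [-0.085 -0.01  -0.062] w 0.3681
shift tool (mm) [-1.72  0.98  2.09] turn z -127.02
time: 25.12
tool_pos: [0.6268, 0.2647, 0.206]
tool_rot: [-0.0, 0.887, 0.462, 0.0]
contact_force: [-1.9, -0.8, 0.9]
gripper_width: 0.369
avg F [-1.26 -0.13  1.65] T [-0.122  0.358  0.01 ] P [0.6268 0.2647 0.2059] sd [0.82 0.45 0.32] [0.037 0.026 0.013]
t 25.32 tcp [0.6268 0.2647 0.2058] yaz -35.02 zax [ 3.e-04  3.e-04 -1.e+00] q6 51.6 F [-1.38 -0.05  1.77] T [-0.076  0.391  0.014] w 0.3672
shift tool (mm) [-1.85  0.88  1.26] turn z -127.02
```

```bash
python3 -m creep '[[0,0,2,-0.0004,-0.0002,0,0],[0,0,3,0,0,0,0],[0,0,3,0,0,0,0],[0,0,0,0,0,0,0]]'
python3 -c "
from h import *
avg(4); to([.6265,.2627,.2045],92)
im=manip.grab_frame('side'); cv2.imwrite('pics/side9.png',im)
cv2.imwrite('pics/p12.png',cv2.convertScaleAbs(cv2.resize(im[120:165,270:315],(600,600),interpolation=cv2.INTER_CUBIC),alpha=1.5))"
```

```text
time: 25.65
tool_pos: [0.6268, 0.2646, 0.2058]
tool_rot: [0.0, 0.917, 0.398, 0.001]
contact_force: [-0.3, 0.8, 1.8]
gripper_width: 0.37
avg F [-0.15 -0.04  1.52] T [ 0.029  0.056 -0.007] P [0.6267 0.2645 0.2057] sd [0.27 0.49 0.78] [0.015 0.034 0.016]
t 25.85 tcp [0.6267 0.2645 0.2056] yaz -42.97 zax [ 9.e-04  4.e-04 -1.e+00] q6 59.6 F [-0.49 -0.28  2.3 ] T [ 0.022  0.026 -0.012] w 0.3694
shift tool (mm) [-1.5   1.08  1.11] turn z -134.97
```

View pics/p12.png

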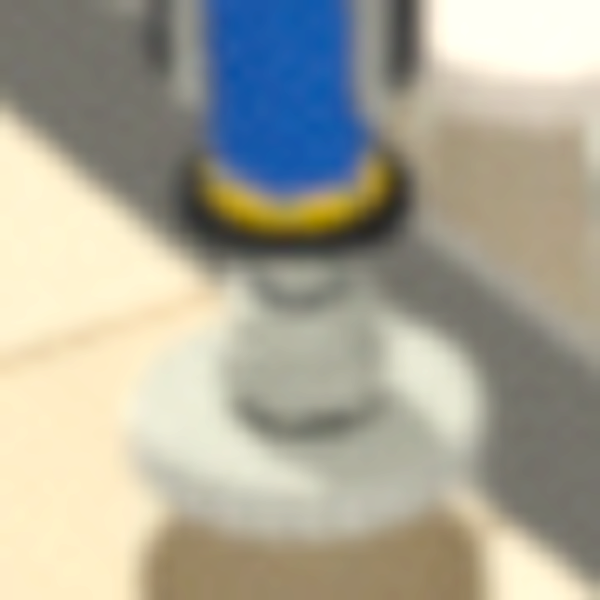

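The picture shows the socket fully over the red cap: no red is left at about (292,149) and the rim is down near the gasket. Now I turn clockwise in steps, watching the twist.

```bash
python3 -m creep '[[0,0,3,0,0,0,0],[0,0,3,0,0,0,0],[0,0,0,0,0,0,0]]'
python3 -c "
from h import *
avg(4); to([.6265,.2627,.2045],92)"
python3 -m creep '[[0,0,3,0,0,0,0],[0,0,3,0,0,0,0],[0,0,0,0,0,0,0]]'
python3 -c "
from h import *
avg(4); to([.6265,.2627,.2045],92)"
```

```text
time: 26.15
tool_pos: [0.6267, 0.2645, 0.2055]
tool_rot: [0.0, 0.937, 0.35, 0.0]
contact_force: [0.9, 0.4, 2.0]
gripper_width: 0.369
avg F [0.21 0.16 1.45] T [ 0.072 -0.115  0.005] P [0.6267 0.2645 0.2055] sd [0.32 0.27 0.41] [0.02  0.039 0.029]
t 26.35 tcp [0.6267 0.2645 0.2055] yaz -48.96 zax [ 7.e-04  3.e-04 -1.e+00] q6 65.6 F [-0.26  0.49  1.65] T [ 0.044 -0.151  0.023] w 0.3626
shift tool (mm) [-1.31  1.24  0.97] turn z -140.96
time: 26.6
tool_pos: [0.6267, 0.2644, 0.2055]
tool_rot: [0.0, 0.954, 0.301, 0.0]
contact_force: [1.3, 0.2, 2.2]
gripper_width: 0.367
avg F [1.05 0.05 1.53] T [ 0.089 -0.24  -0.028] P [0.6266 0.2644 0.2055] sd [0.35 0.27 0.05] [0.004 0.03  0.006]
t 26.8 tcp [0.6266 0.2644 0.2054] yaz -54.96 zax [ 6.e-04  2.e-04 -1.e+00] q6 71.6 F [1.61 0.01 1.6 ] T [ 0.093 -0.291 -0.034] w 0.3615
shift tool (mm) [-1.09  1.34  0.93] turn z -146.96
```

```bash
python3 -m creep '[[0,0,3,0,0,0,0],[0,0,3,0,0,0,0]]'
python3 -c "
from h import *
to([.6265,.2627,.2045],92); avg(4)"
python3 -m creep '[[0,0,2,0.0001,0.0003,0,0],[0,0,2,0,0,0,0],[0,0,2,0,0,0,0]]'
python3 -c "
from h import *
to([.6265,.2627,.2045],92); avg(4)"
```

```text
time: 26.97
tool_pos: [0.6267, 0.2644, 0.2055]
tool_rot: [0.0, 0.968, 0.25, 0.0]
contact_force: [1.1, -0.1, 1.4]
gripper_width: 0.365
t 26.97 tcp [0.6267 0.2644 0.2055] yaz -61.09 zax [ 7.e-04  1.e-04 -1.e+00] q6 77.7 F [ 1.12 -0.15  1.41] T [ 0.087 -0.3    0.137] w 0.365
shift tool (mm) [-0.97  1.4   0.95] turn z -153.09
avg F [1.27 0.36 1.63] T [ 0.066 -0.291 -0.005] P [0.6266 0.2644 0.2054] sd [0.32 0.46 0.25] [0.02  0.025 0.052]
time: 27.42
tool_pos: [0.6267, 0.2643, 0.2054]
tool_rot: [-0.0, 0.98, 0.199, 0.0]
contact_force: [0.7, 0.5, 1.6]
gripper_width: 0.366
t 27.42 tcp [0.6267 0.2643 0.2054] yaz -67.02 zax [ 2.e-04  3.e-04 -1.e+00] q6 83.6 F [0.65 0.54 1.65] T [ 0.115 -0.27   0.138] w 0.3664
shift tool (mm) [-0.83  1.39  0.88] turn z -159.02
avg F [1.36 0.77 1.78] T [ 0.182 -0.282  0.029] P [0.6267 0.2643 0.2054] sd [0.42 0.28 0.36] [0.035 0.031 0.022]
```

```bash
python3 -m creep '[[0,0,2,0.0004,0,0,0],[0,0,2,0,0,0,0],[0,0,2,0,0,0,0]]'
python3 -c "
from h import *
to([.6265,.2627,.2045],92); avg(3)"
python3 -m creep '[[0,0,2,0,0,0,0],[0,0,2,0,0,0,0],[0,0,2,0,0,0,0]]'
python3 -c "
from h import *
to([.6265,.2627,.2045],92); avg(3)"
```

```text
time: 27.87
tool_pos: [0.6268, 0.2643, 0.2052]
tool_rot: [0.0, 0.989, 0.148, -0.0]
contact_force: [0.0, 0.7, 1.7]
gripper_width: 0.363
t 27.87 tcp [0.6268 0.2643 0.2052] yaz -73.03 zax [-6.e-04 -2.e-04 -1.e+00] q6 89.6 F [0.01 0.73 1.71] T [ 0.101 -0.113  0.11 ] w 0.3631
shift tool (mm) [-0.79  1.42  0.71] turn z -165.03
avg F [0.89 0.14 1.7 ] T [ 0.099 -0.125  0.033] P [0.6268 0.2643 0.2052] sd [1.04 0.34 0.03] [0.017 0.017 0.031]
time: 28.27
tool_pos: [0.6269, 0.2643, 0.2052]
tool_rot: [0.0, 0.995, 0.096, -0.0]
contact_force: [0.1, 0.9, 1.8]
gripper_width: 0.362
t 28.27 tcp [0.6269 0.2643 0.2052] yaz -79.02 zax [-5.e-04 -2.e-04 -1.e+00] q6 95.6 F [0.07 0.87 1.76] T [ 0.058 -0.14   0.126] w 0.3625
shift tool (mm) [-0.65  1.47  0.72] turn z -171.02
avg F [0.4  0.33 1.26] T [ 0.058 -0.092  0.016] P [0.6269 0.2642 0.2052] sd [0.52 0.14 0.06] [0.04  0.024 0.014]
```

```bash
python3 -m creep '[[0,0,2,0,0,0,0],[0,0,2,0,0,0,0],[0,0,2,0,0,0,0]]'
python3 -c "
from h import *
to([.6265,.2627,.2045],92); avg(3)"
python3 -m creep '[[0,0,2,0,0,0,0],[0,0,2,0,0,0,0]]'
python3 -c "
from h import *
to([.6265,.2627,.2045],92); avg(3)"
```

```text
time: 28.67
tool_pos: [0.6269, 0.2642, 0.2052]
tool_rot: [0.0, 0.999, 0.043, -0.0]
contact_force: [-0.6, 0.2, 2.5]
gripper_width: 0.368
t 28.67 tcp [0.6269 0.2642 0.2052] yaz -85.02 zax [-4.e-04 -3.e-04 -1.e+00] q6 101.6 F [-0.61  0.19  2.54] T [ 0.042 -0.113  0.081] w 0.3679
shift tool (mm) [-0.53  1.48  0.71] turn z -177.02
avg F [0.66 0.27 1.7 ] T [ 0.035 -0.063  0.032] P [0.6269 0.2642 0.2052] sd [0.48 0.57 0.31] [0.022 0.018 0.021]
time: 28.98
tool_pos: [0.6269, 0.2642, 0.2052]
tool_rot: [0.0, 1.0, 0.009, -0.0]
contact_force: [1.0, 0.4, 0.9]
gripper_width: 0.364
t 28.98 tcp [0.6269 0.2642 0.2052] yaz -88.98 zax [-4.e-04 -4.e-04 -1.e+00] q6 105.6 F [1.01 0.42 0.87] T [-0.033 -0.018  0.379] w 0.3642
shift tool (mm) [-0.42  1.48  0.7 ] turn z -180.98
avg F [-0.02 -0.16  1.86] T [-0.045 -0.051  0.221] P [0.6269 0.2642 0.2052] sd [0.25 0.2  0.79] [0.041 0.013 0.019]
```

```bash
python3 -m creep '[[0,0,2,0,0,0,0],[0,0,2,0,0,0,0]]'
python3 -c "
from h import *
to([.6265,.2627,.2045],92); avg(2)"
python3 -m creep '[[0,0,3,0,0,0,0],[0,0,3,0,0,0,0]]'
python3 -c "
from h import *
to([.6265,.2627,.2045],92); avg(2)"
python3 -m creep '[[0,0,3,0,0,0,0],[0,0,3,0,0,0,0]]'
python3 -c "
from h import *
to([.6265,.2627,.2045],92); avg(2)"
```

```text
time: 29.3
tool_pos: [0.6269, 0.2642, 0.2052]
tool_rot: [0.0, 1.0, -0.026, -0.0]
contact_force: [-1.5, -0.2, 1.5]
gripper_width: 0.369
t 29.3 tcp [0.6269 0.2642 0.2052] yaz -92.99 zax [-4.e-04 -4.e-04 -1.e+00] q6 109.6 F [-1.5  -0.19  1.5 ] T [-0.111  0.066  0.231] w 0.3694
shift tool (mm) [-0.31  1.53  0.74] turn z -184.99
avg F [ 0.48 -0.81  0.93] T [-0.136 -0.058  0.231] P [0.6269 0.2642 0.2052] sd [0.57 0.45 0.63] [0.078 0.018 0.009]
time: 29.57
tool_pos: [0.6269, 0.2642, 0.2052]
tool_rot: [0.0, 0.997, -0.079, -0.0]
contact_force: [-0.4, 0.1, 1.4]
gripper_width: 0.364
t 29.57 tcp [0.6269 0.2642 0.2052] yaz -99.04 zax [-4.e-04 -4.e-04 -1.e+00] q6 115.6 F [-0.36  0.15  1.4 ] T [-0.157 -0.051  0.042] w 0.3641
shift tool (mm) [-0.14  1.53  0.71] turn z -191.04
avg F [-0.26 -1.01  1.61] T [-0.155  0.048  0.086] P [0.6269 0.2642 0.2052] sd [1.05 0.26 0.02] [0.025 0.015 0.025]
time: 29.83
tool_pos: [0.6269, 0.2642, 0.2052]
tool_rot: [0.0, 0.991, -0.131, -0.0]
contact_force: [-1.1, -0.3, 1.4]
gripper_width: 0.367
t 29.83 tcp [0.6269 0.2642 0.2052] yaz -105.02 zax [-4.e-04 -4.e-04 -1.e+00] q6 121.6 F [-1.11 -0.28  1.39] T [-0.147  0.092 -0.034] w 0.3674
shift tool (mm) [-0.04  1.51  0.74] turn z -197.02
avg F [ 0.04 -0.9   2.18] T [-0.105  0.003  0.024] P [0.6269 0.2642 0.2052] sd [0.23 0.63 0.07] [0.001 0.045 0.011]
```

```bash
python3 -m creep '[[0,0,3,0,0,0,0],[0,0,3,0,0,0,0]]'
python3 -c "
from h import *
to([.6265,.2627,.2045],92); avg(2)"
python3 -m creep '[[0,0,3,0,0,0,0],[0,0,3,0,0,0,0]]'
python3 -c "
from h import *
to([.6265,.2627,.2045],92); avg(2)"
python3 -m creep '[[0,0,2,0,0,0,0],[0,0,1,0,0,0,0]]'
python3 -c "
from h import *
to([.6265,.2627,.2045],92); avg(3)"
```

```text
time: 30.1
tool_pos: [0.6269, 0.2642, 0.2053]
tool_rot: [0.0, 0.983, -0.182, -0.0]
contact_force: [-0.3, -0.3, 1.4]
gripper_width: 0.366
t 30.1 tcp [0.6269 0.2642 0.2053] yaz -110.99 zax [-3.e-04 -2.e-04 -1.e+00] q6 127.6 F [-0.29 -0.27  1.35] T [-0.127  0.005 -0.016] w 0.3657
shift tool (mm) [0.13 1.58 0.76] turn z -202.99
avg F [-0.49 -1.18  1.85] T [-0.104  0.069 -0.025] P [0.627  0.2642 0.2052] sd [0.4  0.28 0.21] [0.002 0.024 0.005]
time: 30.37
tool_pos: [0.6269, 0.2641, 0.2052]
tool_rot: [0.0, 0.972, -0.233, -0.0]
contact_force: [0.1, -1.6, 3.0]
gripper_width: 0.366
t 30.37 tcp [0.6269 0.2641 0.2052] yaz -116.94 zax [-4.e-04 -7.e-04 -1.e+00] q6 133.5 F [ 0.14 -1.62  3.  ] T [-0.323  0.06   0.245] w 0.3662
shift tool (mm) [0.26 1.39 0.71] turn z -208.94
avg F [ 0.03 -0.75  0.86] T [-0.267  0.094  0.122] P [0.6269 0.2641 0.2052] sd [0.46 0.28 0.09] [0.026 0.002 0.009]
time: 30.63
tool_pos: [0.6269, 0.2641, 0.2052]
tool_rot: [0.0, 0.966, -0.258, -0.0]
contact_force: [-0.2, -1.5, 1.1]
gripper_width: 0.365
t 30.63 tcp [0.6269 0.2641 0.2052] yaz -119.88 zax [-4.e-04 -7.e-04 -1.e+00] q6 136.5 F [-0.22 -1.52  1.13] T [-0.252  0.127  0.299] w 0.3648
shift tool (mm) [0.35 1.42 0.69] turn z -211.88
avg F [-0.61 -1.89  1.95] T [-0.351  0.136  0.27 ] P [0.6269 0.2641 0.2052] sd [0.59 0.17 0.09] [0.03  0.02  0.013]
```

One click is through: the torque peaked at the stop, fell to zero and is climbing again in the next notch. I ease back slightly and lift off.

```bash
python3 -m creep '[[0,0,-2,0.0002,0.0003,0,0],[0,0,-1.5,0,0,0,0],[0,0,0,0,0,0,0]]'
python3 -c "
from h import *
to([.6265,.2627,.2045],92); avg(3)"
```

```text
time: 31.03
tool_pos: [0.627, 0.264, 0.2053]
tool_rot: [-0.0, 0.974, -0.229, -0.0]
contact_force: [-1.3, -0.6, 2.1]
gripper_width: 0.366
t 31.03 tcp [0.627  0.264  0.2053] yaz -116.44 zax [-2.e-04  2.e-04 -1.e+00] q6 133.0 F [-1.25 -0.59  2.15] T [-0.195  0.18   0.043] w 0.3661
shift tool (mm) [0.18 1.4  0.78] turn z -208.44
avg F [-0.47 -0.95  1.88] T [-0.214  0.203  0.075] P [0.6269 0.264  0.2053] sd [0.55 0.08 0.59] [0.024 0.021 0.016]
```

```bash
python3 -m creep '[[0,0,-1,0.0003,0.0001,-0.001,0],[0,0,0,0,0,-0.002,0],[0,0,0,0,0,-0.002,0],[0,0,0,0,0,-0.002,0]]'
python3 -c "
from h import *
to([.6265,.2627,.2045],92)"
python3 -m creep '[[0,0,0,0,0,-0.002,0],[0,0,0,0,0,-0.003,0],[0,0,0,0,0,-0.003,0],[0,0,0,0,0,-0.004,0],[0,0,0,0,0,0,0]]'
python3 -c "
from h import *
avg(2);to([.6265,.2627,.2045],92)
im=manip.grab_frame('side'); cv2.imwrite('pics/side10.png',im)
cv2.imwrite('pics/p13.png',cv2.convertScaleAbs(cv2.resize(im[120:165,270:315],(600,600),interpolation=cv2.INTER_CUBIC),alpha=1.5))"
```

```text
time: 31.52
tool_pos: [0.6268, 0.2638, 0.2107]
tool_rot: [0.0, 0.975, -0.221, -0.001]
contact_force: [1.4, 0.2, -5.7]
gripper_width: 0.364
t 31.52 tcp [0.6268 0.2638 0.2107] yaz -115.52 zax [-1.6e-03  1.0e-04 -1.0e+00] q6 132.1 F [ 1.43  0.23 -5.73] T [ 0.198 -0.225 -0.002] w 0.3635
shift tool (mm) [0.2  1.15 6.19] turn z -207.52
time: 31.93
tool_pos: [0.6279, 0.2639, 0.2261]
tool_rot: [-0.0, 0.975, -0.221, 0.001]
contact_force: [0.4, 0.4, -3.3]
gripper_width: 0.365
avg F [ 0.44  0.25 -2.71] T [-0.014  0.015 -0.024] P [0.6276 0.2638 0.2254] sd [0.47 0.18 0.14] [0.005 0.03  0.029]
t 32.03 tcp [0.6275 0.2637 0.2251] yaz -115.52 zax [ 9.e-04  2.e-04 -1.e+00] q6 132.1 F [-0.03  0.07 -2.84] T [-0.009  0.045  0.005] w 0.3658
shift tool (mm) [-0.47  1.38 20.55] turn z -207.52
```

View pics/p13.png

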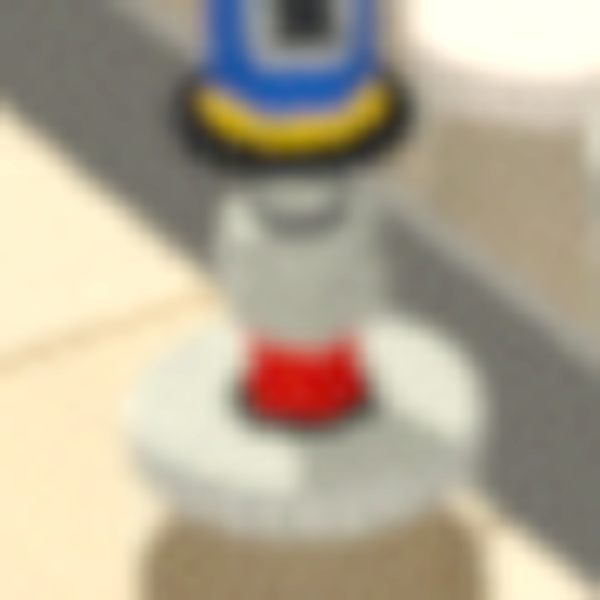

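```bash
python3 -m creep '[[0,0,0,0,0,-0.008,0],[0,0,0,0,0,-0.012,0],[0,0,0,0,0,-0.012,0],[0,0,0,0,0,-0.008,0],[0,0,0,0,0,0,0]]'
python3 -c "
from h import *
to([.5251,-.2019,.265],92)"
```

```text
time: 32.5
tool_pos: [0.6288, 0.2642, 0.2689]
tool_rot: [-0.002, 0.975, -0.221, 0.003]
contact_force: [0.2, 0.1, -1.4]
gripper_width: 0.366
t 32.5 tcp [0.6288 0.2642 0.2689] yaz -115.52 zax [ 0.0063  0.0019 -1.    ] q6 132.1 F [ 0.16  0.12 -1.39] T [ 0.033 -0.032  0.019] w 0.3665
shift tool (mm) [107.2  465.32   2.42] turn z -207.52
```

```bash
python3 -m creep '[[0,0,0,0.0028,0.012,0,0],[0,0,0,0.0064,0.028,0,0],[0,0,0,0.0064,0.028,0,0],[0,0,0,0.0064,0.028,0,0],[0,0,0,0.0064,0.028,0,0],[0,0,0,0.0064,0.028,0,0],[0,0,0,0.0064,0.028,0,0],[0,0,0,0.0064,0.028,0,0],[0,0,0,0.0064,0.028,0,0],[0,0,0,0.0064,0.028,0,0],[0,0,0,0.0064,0.028,0,0],[0,0,0,0.0064,0.028,0,0],[0,0,0,0.0064,0.028,0,0],[0,0,0,0.0064,0.028,0,0],[0,0,0,0.0064,0.028,0,0],[0,0,0,0.0064,0.028,0,0],[0,0,0,0.005,0.02,0,0],[0,0,0,0.003,0.01,0,0],[0,0,0,0,0.003,0,0],[0,0,0,0,0,0,0]]'
python3 -m creep '[[0,0,0,0,0,0,0]]'
python3 -c "
from h import *
avg(3);to([.5251,-.2019,.14],92)"
```

```text
time: 34.17
tool_pos: [0.5228, -0.2021, 0.2639]
tool_rot: [-0.0, 0.975, -0.221, -0.0]
contact_force: [0.1, 0.2, -2.9]
gripper_width: 0.364
time: 34.25
tool_pos: [0.5232, -0.2011, 0.264]
tool_rot: [-0.0, 0.975, -0.221, -0.0]
contact_force: [-0.1, -0.7, -3.1]
gripper_width: 0.366
avg F [-0.68  0.08 -3.01] T [-0.007 -0.002  0.031] P [ 0.5235 -0.2008  0.2642] sd [0.34 0.25 0.16] [0.012 0.033 0.019]
t 34.4 tcp [ 0.5236 -0.2008  0.2643] yaz -115.43 zax [-0.e+00  3.e-04 -1.e+00] q6 86.8 F [-0.34  0.41 -2.8 ] T [-0.02  -0.024  0.043] w 0.3686
shift tool (mm) [  1.89   0.38 124.27] turn z -207.43
```

```bash
python3 -m creep '[[0,0,0,0.0019,0.0004,0.01,0],[0,0,0,0,0,0.02,0],[0,0,0,0,0,0.02,0],[0,0,0,0,0,0.02,0],[0,0,0,0,0,0.02,0],[0,0,0,0,0,0.017,0],[0,0,0,0,0,0.01,0],[0,0,0,0,0,0.003,0],[0,0,0,0,0,0,0],[0,0,0,0,0,0,0]]'
python3 -c "
from h import *
avg(2);to([.5251,-.2019,.1],92)
im=manip.grab_frame('side'); cv2.imwrite('pics/side11.png',im)
cv2.imwrite('pics/p14.png',cv2.resize(im[230:320,325:405],(530,597),interpolation=cv2.INTER_CUBIC))"
```

```text
time: 35.23
tool_pos: [0.5255, -0.2032, 0.1452]
tool_rot: [0.0, 0.975, -0.221, 0.001]
contact_force: [0.4, 0.3, -3.0]
gripper_width: 0.364
avg F [ 0.06 -0.81 -3.35] T [ 0.004 -0.038 -0.016] P [ 0.5258 -0.2035  0.1459] sd [0.52 0.26 0.34] [0.015 0.017 0.   ]
t 35.33 tcp [ 0.5258 -0.2035  0.146 ] yaz -115.52 zax [ 0.0025 -0.0014 -1.    ] q6 86.8 F [ 0.57 -1.07 -3.01] T [ 0.019 -0.055 -0.016] w 0.3665
shift tool (mm) [-1.48 -1.16 46.  ] turn z -207.52
```

View pics/p14.png

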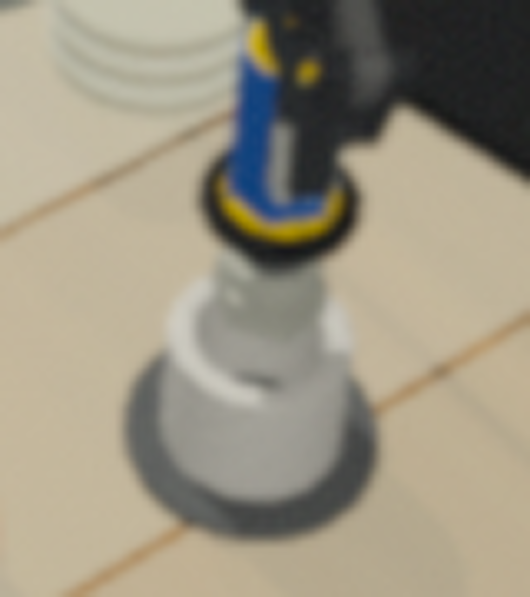

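```bash
python3 -m creep '[[0,0,0,0,0,0,0],[0,0,0,0,0,0,0],[0,0,0,0,0,0,0]]'
python3 -c "
from h import *
to([.5251,-.2019,.1],92)"
```

```text
time: 35.63
tool_pos: [0.525, -0.2032, 0.1448]
tool_rot: [0.0, 0.975, -0.221, 0.0]
contact_force: [-0.3, -0.4, -2.3]
gripper_width: 0.363
t 35.63 tcp [ 0.525  -0.2032  0.1448] yaz -115.52 zax [ 7.e-04 -4.e-04 -1.e+00] q6 86.8 F [-0.27 -0.35 -2.3 ] T [-0.042 -0.001 -0.001] w 0.3634
shift tool (mm) [-0.55 -1.21 44.8 ] turn z -207.52
```

```bash
python3 -m creep '[[0,0,0,-0.0006,-0.0012,0,0],[0,0,0,0,0,0,0],[0,0,0,0,0,0.006,0],[0,0,0,0,0,0.008,0],[0,0,0,0,0,0.004,0],[0,0,0,0,0,0,0],[0,0,0,0,0,0,0]]'
python3 -c "
from h import *
avg(2);to([.5251,-.2019,.1],92)
im=manip.grab_frame('side'); cv2.imwrite('pics/side12.png',im)
cv2.imwrite('pics/p15.png',cv2.resize(im[230:320,325:405],(530,597),interpolation=cv2.INTER_CUBIC))"
```

```text
time: 36.22
tool_pos: [0.5243, -0.2015, 0.1253]
tool_rot: [-0.0, 0.975, -0.221, -0.001]
contact_force: [-0.9, 0.2, -2.7]
gripper_width: 0.371
avg F [ 0.38 -0.17 -3.08] T [ 0.026 -0.003 -0.007] P [ 0.5248 -0.2017  0.1261] sd [0.06 0.6  0.23] [0.007 0.017 0.001]
t 36.32 tcp [ 0.5249 -0.2018  0.1263] yaz -115.52 zax [ 0. -0. -1.] q6 86.9 F [ 0.44  0.43 -2.85] T [ 0.018  0.013 -0.006] w 0.3702
shift tool (mm) [ 0.24 -0.   26.3 ] turn z -207.52
```

View pics/p15.png

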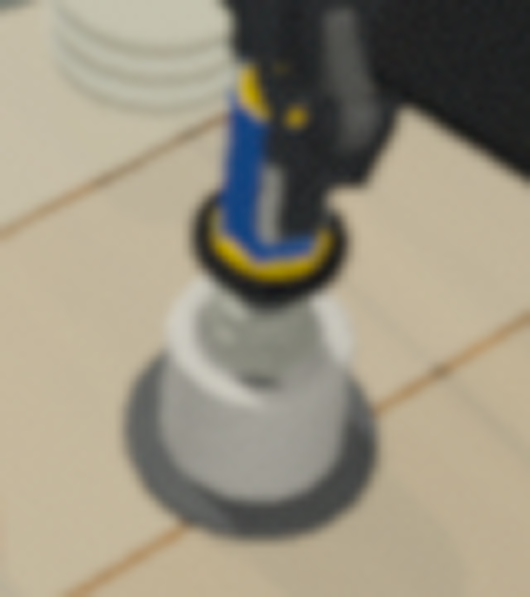

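The socket is centred and just inside the bore. I continue down.

```bash
python3 -m creep '[[0,0,0,0.0002,0,0.006,0],[0,0,0,0,0,0.008,0],[0,0,0,0,0,0.008,0],[0,0,0,0,0,0.006,0],[0,0,0,0,0,0,0],[0,0,0,0,0,0,0]]'
python3 -c "
from h import *
avg(2);to([.5251,-.2019,.0815],92)"
python3 -m creep '[[0,0,0,0,0,0.006,0],[0,0,0,0,0,0.004,0],[0,0,0,0,0,0.002,0],[0,0,0,0,0,0,0],[0,0,0,0,0,0,0]]'
python3 -c "
from h import *
avg(2);to([.5251,-.2019,.0815],92)"
```

```text
time: 36.87
tool_pos: [0.5244, -0.2015, 0.0972]
tool_rot: [-0.0, 0.975, -0.221, -0.001]
contact_force: [0.2, -0.8, -3.5]
gripper_width: 0.366
avg F [-0.12 -0.56 -2.73] T [ 0.013  0.002 -0.012] P [ 0.525  -0.2018  0.0982] sd [0.18 0.02 0.32] [0.02  0.019 0.002]
t 36.97 tcp [ 0.5252 -0.2019  0.0984] yaz -115.52 zax [ 2.e-04 -1.e-04 -1.e+00] q6 86.9 F [-0.3  -0.54 -3.05] T [-0.007  0.02  -0.014] w 0.3693
shift tool (mm) [-0.05  0.03 16.93] turn z -207.52
time: 37.38
tool_pos: [0.5248, -0.2018, 0.086]
tool_rot: [-0.0, 0.975, -0.221, -0.0]
contact_force: [0.4, 0.0, -2.4]
gripper_width: 0.364
avg F [-0.03 -0.13 -2.82] T [0.008 0.001 0.007] P [ 0.5251 -0.2018  0.0863] sd [0.04 0.05 0.14] [0.006 0.011 0.033]
t 37.48 tcp [ 0.5251 -0.2019  0.0864] yaz -115.52 zax [ 2.e-04 -1.e-04 -1.e+00] q6 86.9 F [ 0.01 -0.17 -2.68] T [ 0.014 -0.01  -0.026] w 0.3668
shift tool (mm) [0.   0.03 4.94] turn z -207.52
```

```bash
python3 -m creep '[[0,0,0,0,0,0.002,0],[0,0,0,0,0,0.0015,0],[0,0,0,0,0,0.001,0],[0,0,0,0,0,0,0]]'
python3 -c "
from h import *
avg(2);to([.5251,-.2019,.0815],92)"
python3 -m creep '[[0,0,0,0,0,0.0005,0],[0,0,0,0,0,0,0]]'
python3 -c "
from h import *
avg(2);to([.5251,-.2019,.0815],92)"
```

```text
time: 37.82
tool_pos: [0.5249, -0.2018, 0.0816]
tool_rot: [-0.0, 0.975, -0.221, -0.0]
contact_force: [-0.3, -0.8, -2.0]
gripper_width: 0.371
avg F [-0.16  0.1  -2.29] T [-0.039  0.007  0.029] P [ 0.5249 -0.2018  0.0817] sd [0.66 0.07 0.46] [0.017 0.009 0.005]
t 37.92 tcp [ 0.5249 -0.2018  0.0817] yaz -115.52 zax [-2.e-04  1.e-04 -1.e+00] q6 86.9 F [-0.82  0.17 -2.75] T [-0.056  0.016  0.034] w 0.367
shift tool (mm) [0.18 0.02 0.22] turn z -207.52
time: 38.08
tool_pos: [0.5251, -0.2019, 0.0815]
tool_rot: [0.0, 0.975, -0.221, 0.0]
contact_force: [0.1, -0.2, -2.8]
gripper_width: 0.369
avg F [ 0.02 -0.12 -1.59] T [0.037 0.046 0.009] P [ 0.5251 -0.2019  0.0815] sd [0.2  0.66 0.31] [0.026 0.012 0.   ]
t 38.18 tcp [ 0.5251 -0.2019  0.0815] yaz -115.52 zax [ 2.e-04 -1.e-04 -1.e+00] q6 86.9 F [ 0.22 -0.79 -1.9 ] T [0.063 0.034 0.01 ] w 0.3651
shift tool (mm) [-0.    0.02 -0.03] turn z -207.52
```

```bash
python3 -m creep '[[0,0,0,0,0,0.0004,0],[0,0,0,0,0,0,0],[0,0,0,0,0,0,0.42],[0,0,0,0,0,0,0.5],[0,0,0,0,0,0,0.7],[0,0,0,0,0,0,1],[0,0,0,0,0,0,1],[0,0,0,0,0,0,1],[0,0,0,0,0,0,1],[0,0,0,0,0,0,1]]'
python3 -c "
from h import *
to([.5251,-.2019,.0815],92)
im=manip.grab_frame('side'); cv2.imwrite('pics/side13.png',im)
cv2.imwrite('pics/p16.png',cv2.resize(im[230:320,325:405],(530,597),interpolation=cv2.INTER_CUBIC))"
```

```text
time: 39.02
tool_pos: [0.525, -0.2018, 0.0809]
tool_rot: [0.0, 0.975, -0.221, 0.0]
contact_force: [-0.2, 0.3, -0.3]
gripper_width: 1.002
t 39.02 tcp [ 0.525  -0.2018  0.0809] yaz -115.52 zax [ 0. -0. -1.] q6 86.9 F [-0.2   0.3  -0.32] T [ 0.027 -0.091  0.017] w 1.0018
shift tool (mm) [ 0.11  0.04 -0.6 ] turn z -207.52
```

View pics/p16.png

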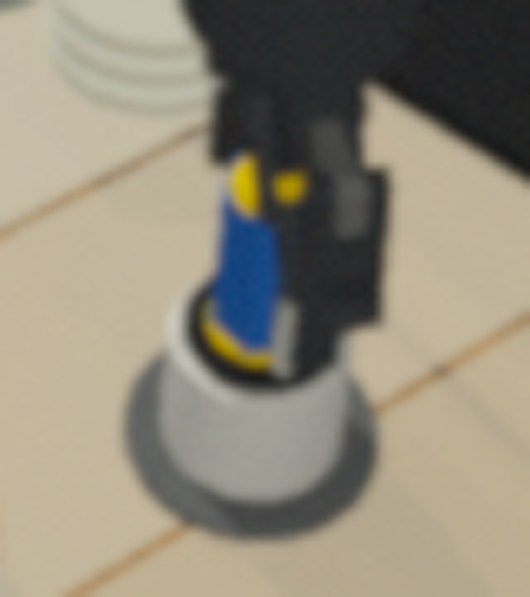

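The flange sits on the rim and the jaws are open. I retreat straight up.

```bash
python3 -m creep '[[0,0,0,0,0,-0.004,1],[0,0,0,0,0,-0.01,1],[0,0,0,0,0,-0.02,1],[0,0,0,0,0,-0.025,1],[0,0,0,0,0,-0.025,1],[0,0,0,0,0,-0.025,1],[0,0,0,0,0,-0.025,1],[0,0,0,0,0,-0.025,1],[0,0,0,0,0,-0.02,1],[0,0,0,0,0,-0.01,1],[0,0,0,0,0,0,1]]'
python3 -c "
from h import *
to([.5251,-.2019,.0815],92)"
python3 -m creep '[[0,0,0,0.01,-0.02,0,1],[0,0,0,0.015,-0.03,0,1],[0,0,0,0.015,-0.03,0,1],[0,0,0,0.015,-0.03,0,1],[0,0,0,0.01,-0.02,0,1],[0,0,0,0,0,0,1],[0,0,0,0,0,0,1],[0,0,0,0,0,0,1]]'
python3 -c "
from h import *
to([.5251,-.2019,.0815],92)
for n in('top','side'): cv2.imwrite(f'pics/{n}14.png',manip.grab_frame(n))
im=cv2.imread('pics/side14.png');t=cv2.imread('pics/top14.png')
cv2.imwrite('pics/p17.png',np.hstack([cv2.resize(im[230:320,325:405],(400,450),interpolation=cv2.INTER_CUBIC),cv2.resize(t[140:230,210:290],(400,450),interpolation=cv2.INTER_CUBIC)]))"
```

```text
time: 39.98
tool_pos: [0.5263, -0.2025, 0.2741]
tool_rot: [0.001, 0.975, -0.221, 0.003]
contact_force: [0.7, -0.4, 0.6]
gripper_width: 0.998
t 39.98 tcp [ 0.5263 -0.2025  0.2741] yaz -115.52 zax [ 0.0059 -0.0032 -1.    ] q6 86.9 F [ 0.71 -0.41  0.63] T [-0.022 -0.04   0.021] w 0.9982
shift tool (mm) [-2.6400e+00 -1.1000e-01  1.9263e+02] turn z -207.52
time: 40.65
tool_pos: [0.6388, -0.1127, 0.2684]
tool_rot: [0.0, 0.975, -0.221, -0.001]
contact_force: [-0.3, -0.0, 0.1]
gripper_width: 0.999
t 40.65 tcp [ 0.6388 -0.1127  0.2684] yaz -115.53 zax [-2.6e-03  3.0e-04 -1.0e+00] q6 99.0 F [-0.26 -0.05  0.12] T [-0.023  0.032  0.013] w 0.9991
shift tool (mm) [-63.7  129.29 187.2 ] turn z -207.53
```

View pics/p17.png

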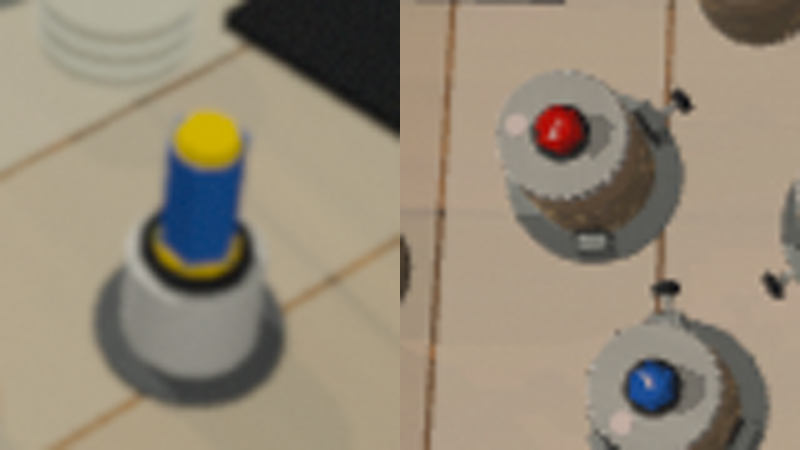

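View pics/side14.png

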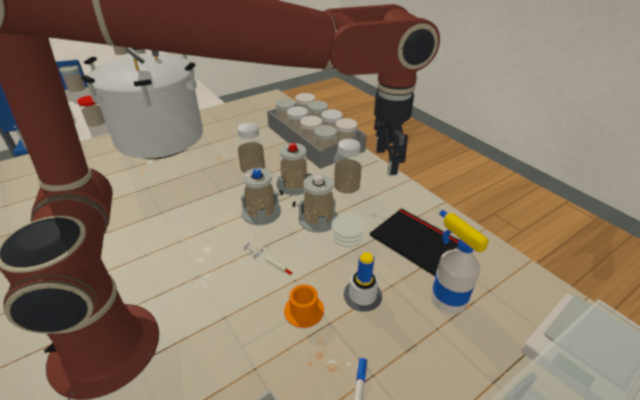

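The driver stands upright in the grey stand at about (365,275) with its flange on the rim. The red cap at (293,148) is clear, and everything else is where it was at the start.

```bash
python3 -m creep '[[0,0,0,0,0,0,1],[0,0,0,0,0,0,1]]'; python3 -c "
from plant import manip
print(manip.job_done())"
```

```text
time: 40.92
tool_pos: [0.6391, -0.1132, 0.27]
tool_rot: [0.0, 0.975, -0.221, 0.0]
contact_force: [1.1, -1.4, -0.1]
gripper_width: 0.999
the job is handed in; nothing more can be done
None
```

The red cap is tightened home with one clutch click, and the blue driver is back in its grey stand. I handed the job in at about 41 s of the 70 s allowed.

**Seating:** I took the driver by its flats and pressed on the cap with about 4–5 N. My first centring was about 3 mm off, so the socket only rubbed on top of the cap. I re-centred it by the side forces and turned until it dropped on. It bound once on the way down, so I eased it back about 3 degrees. It was then fully seated: no red showed below it, the height matched, and the spring force was about 4.4 N. I did not measure the spring's travel directly. The force stayed under the 6.5 N at which it goes solid.

**Turning:** The twist stayed near 0.1 N m while the cap turned, then jumped to about 0.22 N m when it reached home. It fell to zero and climbed again to about 0.27 N m in the next notch, which means one click. I worked out the click count from the twist and the angle, because the clutch itself cannot be read. Easing off about 4.5 degrees to lift away should not have moved the cap.

**Last checks:** The final pictures show the driver upright with its flange on the rim. Nothing else has visibly moved, and the arm is clear with the gripper open.

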